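# Clear the bar table after the domino round

## Robot

A 7-joint arm with a two-finger parallel gripper is mounted at the origin on the work surface. World frame = base frame: x ahead of the robot, y to its left, z up, the work surface at z = 0. Lengths are in m, angles in rad, forces in N, time in s.
With the tool pointing down it reaches from about 0.425 to 0.8 m from the base axis. Payload 8.3 kg.
Tool frame: the origin (TCP) lies midway between the tips of the shut fingers; the grasp point (between the pads) lies 19 mm behind it; z points along the fingers, y is the line along which they close (so a half turn about z gives the same grasp; the last joint's range is limited). The gripper opens to 85 mm and grips with 20 to 120 N. Pads are 22 mm wide; open, the fingers measure 114 mm over their backs; the gripper's body (76 mm by 85 mm) begins 54 mm behind the grasp point. The pads swing forward as they close: fully open they stand 13 mm farther back than shut.
Start: joints at [1.162, 0.383, 0.016, 1.37, -0.006, 1.388, -0.046], TCP at [0.212, -0.588, 0.231] pointing down, gripper open.
Joint ranges: [-2.95, 2.95], [-0.25, 2.06], [-1.52, 1.56], [0.18, 2.33], [-1.44, 4.58], [0.02, 2.06], [-3.01, 3.01]. Speed limits (rad/s): [2.39, 2.39, 3.01, 3.01, 3.14, 3.14, 3.14].

## Interface

Orientations are given as a unit quaternion [w, x, y, z].
In Python, from rig import r gives the robot as it stands.
- The arm moves only by the tool step_arm, never from a script. Its argument "commands" is a list of rows, each an object of numbers: "gripper": the opening, from -1 (shut) to 1 (fully open), so that 0 is half open; "dx", "dy", "dz": the shift along the world's x, y, z in mm; "rx", "ry", "rz": the turn, a rotation vector about the world's x, y, z in degrees. A call has 1 to 5 rows; each row is the pose to reach, as a shift and turn from the pose commanded when the call began; what a row does not reach only later rows make up. A row lasts 1/10 s, in which the tool goes at most 50 mm and 8.59 degrees, less where a joint would pass 70% of its speed; a pose out of reach is approached as far as the arm can. A call with a gripper value outside its range is refused whole. The fingers move at their own pace and stop on an object; "squeeze" is the grip in N (left out, the last holds). Time passes only in rows, so rows that repeat a pose let the fingers close. It gives the time, the measured TCP pose, the force, the opening and the grip force at its end, in the units of the state.
- r.state(): the state, without advancing time (a new reading comes with each control period).
- r.snapshot(name): name is "side" or "top"; returns a dict with "pixels" (420x560x3 uint8, red, green, blue), "range_z" (420x560 float32, m along the optical axis (not along the pixel's ray), 0 where there is no reading), "K" (3x3 intrinsics, pixels), "camera_from_world" (4x4, takes a point from world to camera coordinates). Camera axes: x right, y down, z forward; pixel columns grow to the right and rows downward; lengths in m; the calibration is good to about 2 mm. A picture is of the moment at which its call begins.
- r.close_job(): hands the job in; it is judged then, once.
The state is a dict: "t": time; "joints": joint angles; "qd": joint speeds; "joint_efforts": joint torques, N m; "eef_pos": TCP position; "ee_rot": TCP orientation; "contact_force": force on the tool from outside, world axes, zero at the start; "torque": the same for the moment, N m; "finger_gap": finger opening in m; "grip_force": force on a finger pad.
Only numpy, scipy, OpenCV 4.12 (cv2) and the standard library are available. Lean on these libraries where they do the work, as an engineer would, in place of code of your own. Each camera call takes 0.05 s, during which the arm holds its last target. There are 200 camera calls.

## Task

Clear up after the round by putting each stray thing where its kind belongs: the two loose dominoes flat and face up on the floor of the wooden box, not stacked; the bottle opener flat on the floor of the rectangular aluminium tray; and the two clay shot cups upright on the round drinks tray, side by side and wholly inside its rim. Set each thing down gently without dropping it, let go of everything, and leave the domino stand and the sugar bowl where they are.

Things in the scene. Friction and masses are not known exactly. Their poses are not given: they have to be found in the camera images.
- domino_six_center (a point): Double-six. Flat black domino 50 x 25 x 12 mm (50 along its own x, 25 along y), lying face up, with a thin ivory line and a brass spinner pin in the middle of its face; six ivory pips on each half. This point is its centre, 6 mm above its underside; z is up out of the face. About 30 g.
- domino_one_center (a point): One-blank. Flat black domino 50 x 25 x 12 mm (50 along its own x, 25 along y), lying face up, with a thin ivory line and a brass spinner pin in the middle of its face; one ivory pip on one half, the other half bare. This point is its centre, 6 mm above its underside; z is up out of the face. About 30 g.
- cup_tall_center (a point): Tall narrow clay shot cup, open at the top, standing upright: 62 mm high, outside diameter 40 mm at the foot and 45 mm at the rim, wall 4 mm. This point is on its axis half-way up (31 mm above its underside). z points up out of the mouth. About 80 g.
- cup_short_center (a point): Short wide clay shot cup, open at the top, standing upright: 40 mm high, outside diameter 54 mm at the foot and 58 mm at the rim, wall 4 mm. This point is on its axis half-way up (20 mm above its underside). z points up out of the mouth. About 80 g.
- opener_center (a point): Flat chrome bottle opener lying on the table, 120 mm long along its own x, 8 mm thick: a bar handle 16 mm wide (x from -60 to +22 mm) and a square open head 36 mm wide with a hole (x from +22 to +60 mm). This point is the middle of its length, on the handle, half-way through the thickness (4 mm above its underside). About 80 g, balanced about 10 mm from this point towards the head.
- domino_box: Place for dominoes: low open wooden box fixed to the table, outside 160 mm (its own x) x 110 mm (y), 18 mm high, walls 6 mm, so inside 148 x 98 mm; inner floor 6 mm above the table. Origin: centre of the underside.
- opener_tray: Place for the opener: low open rectangular aluminium tray fixed to the table, outside 160 mm (its own x) x 92 mm (y), 18 mm high, walls 4 mm, so inside 152 x 84 mm; inner floor 4 mm above the table. Origin: centre of the underside.
- drinks_tray: Place for the shot cups: small round steel drinks tray fixed to the table, outside diameter 166 mm, rim 10 mm high and 3 mm thick, flat inside diameter about 154 mm; inner floor 4 mm above the table. Origin: centre of the underside.
- domino_stand: Bystander: slotted dark wooden stand holding five upright black dominoes, 50 mm (its own x) x 150 mm (y), 66 mm high with the dominoes. Loose on the table, about 0.5 kg. Origin: centre of the underside.
- sugar_bowl: Bystander: ridged glass sugar bowl with a domed chrome lid and knob, 89 mm in diameter, 92 mm high. Loose, about 0.45 kg. Origin: centre of the underside.

How it is judged:
By the outcome, as a careful person would: the job done as asked, in the order asked, and still so for the second after the job is handed in, with the robot touching nothing.
It also fails if it takes over 128 s, if anything falls off the work surface, if the arm or the gripper's body presses on something with over 40 N, if the wrist force passes 120 N, or if a joint passes its speed limit or range.

## Working session

There is one attempt and no reset: what is moved stays moved. The work goes in short steps, Python scripts to look and compute and a tool call to move; the robot and the scene stay as the last step left them, time stands still between calls to the robot, and variables do not carry over. Pictures are saved under pics/ and viewed, at most 14 in all, crops included, and the job is handed in when it is done.

Besides the shell and the picture viewer there is one more tool, called after "Request:" in YAML: its name, and indented under it one key for each argument. step_arm: Moves the arm, as the interface text tells. Its arguments: {"type":"object","properties":{"commands":{"type":"array","items":{"type":"object","properties":{"gripper":{"type":"number"},"dx":{"type":"number"},"dy":{"type":"number"},"dz":{"type":"number"},"rx":{"type":"number"},"ry":{"type":"number"},"rz":{"type":"number"}}}},"squeeze":{"type":"number"}},"required":["commands"]}

```bash
mkdir -p pics; cat > h.py <<'E'
import numpy as np, cv2
from rig import r
def snap(n):
    s=r.snapshot(n); return s
def save(s,f): cv2.imwrite('pics/'+f,s['pixels'][:,:,::-1])
def world(s):
    K=s['K'];T=np.linalg.inv(s['camera_from_world']);z=s['range_z']
    v,u=np.indices(z.shape)
    P=np.stack([(u-K[0,2])*z/K[0,0],(v-K[1,2])*z/K[1,1],z],-1)
    W=P@T[:3,:3].T+T[:3,3]; W[z==0]=np.nan
    return W
E
python3 - <<'E'
from h import *
a=snap('top');b=snap('side')
save(a,'top0.png');save(b,'side0.png')
np.savez('s0.npz',tp=a['pixels'],tw=world(a),sp=b['pixels'],sw=world(b))
for s in(a,b):print(s['K'].round(1).tolist(),np.linalg.inv(s['camera_from_world']).round(3).tolist())
print(r.state())
E
```

```text
[[469.3, 0.0, 281.9], [0.0, 469.3, 214.5], [0.0, 0.0, 1.0]] [[-0.024, -0.989, 0.149, 0.394], [-1.0, 0.025, 0.003, 0.014], [-0.006, -0.149, -0.989, 1.086], [0.0, 0.0, 0.0, 1.0]]
[[398.3, 0.0, 274.1], [0.0, 398.3, 206.7], [0.0, 0.0, 1.0]] [[-0.81, -0.461, 0.362, 0.209], [-0.587, 0.633, -0.506, 0.505], [0.004, -0.622, -0.783, 0.795], [0.0, 0.0, 0.0, 1.0]]
{'t': 0.1, 'joints': array([ 1.16208683,  0.38415967,  0.0163885 ,  1.3710469 , -0.0063117 ,
        1.3882126 , -0.04652621]), 'qd': array([ 0.00077337, -0.00223167,  0.00073512, -0.00525988, -0.00061769,
        0.00199853,  0.00167317]), 'joint_efforts': array([ 3.00965898e-03, -6.29136515e+01,  8.47130567e-01, -3.72759390e+01,
        1.67906634e-02,  1.04871159e-02, -5.39515372e-05]), 'eef_pos': array([ 0.21172564, -0.58755865,  0.23037647]), 'ee_rot': array([-8.73712169e-04,  9.85086845e-01,  1.72055565e-01, -1.62651403e-04]), 'contact_force': array([-0.42553886, -0.05868544,  1.21958542]), 'torque': array([-0.05021353,  0.00137294, -0.03115613]), 'grip_force': 0.0, 'finger_gap': 0.08541516393277317}
```

View pics/top0.png

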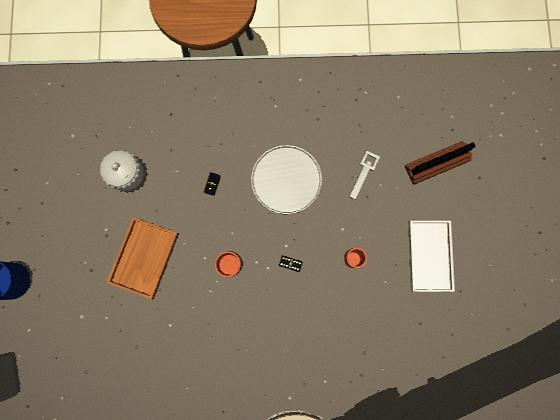

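View pics/side0.png

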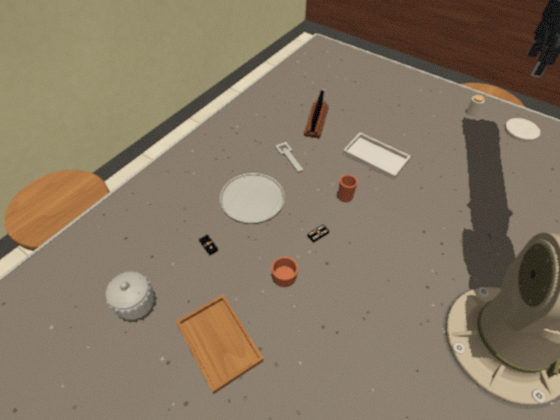

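The top view shows, as (column, row): one-blank (212,184), double-six (290,264), opener (365,175, head up-right), short cup (228,264), tall cup (356,258), box (143,258), drinks tray (286,179), opener tray (432,256), bowl (120,170) and stand (440,162). The side view shows the same layout, with nothing overlapping.

```bash
cat > m.py <<'E'
from h import *
d=np.load('s0.npz')
def meas(P,W,c,R,zmax=.2):
    # pixels within R of world xy c differing in colour from table or raised
    D=np.hypot(W[...,0]-c[0],W[...,1]-c[1])
    g=cv2.cvtColor(P,cv2.COLOR_RGB2LAB).astype(float)
    ring=(D>R)&(D<R+.02); bg=np.median(g[ring],0)
    z0=np.nanmedian(W[ring][:,2])
    m=((D<R)&((np.linalg.norm(g-bg,axis=2)>28)|(W[...,2]>z0+.006))).astype(np.uint8)
    n,l,st,_=cv2.connectedComponentsWithStats(m)
    k=1+np.argmax(st[1:,4]); M=l==k
    p=W[M]; (cx,cy),(w,h),a=cv2.minAreaRect((p[:,:2]*1000).astype(np.float32))
    if w<h: w,h,a=h,w,a+90
    return [round(x,1) for x in(cx,cy,w,h,a)],'z tab,med,p95 mm',np.round([z0*1e3,np.median(p[:,2])*1e3,np.percentile(p[:,2],95)*1e3],1).tolist(),'mean',(p[:,:2].mean(0)*1e3).round(1).tolist()
T={'one':((212,184),.04),'six':((290,264),.04),'opener':((363,175),.075),'short':((228,264),.05),'tall':((356,258),.05),'box':((143,258),.11),'otray':((432,256),.105),'dtray':((286,179),.095),'bowl':((120,170),.065),'stand':((440,162),.09)}
for n,((u,v),R) in T.items():
    c=np.nanmedian(d['tw'][v-2:v+3,u-2:u+3].reshape(-1,3),0)
    for k in 'ts': print(n,k,*meas(d[k+'p'],d[k+'w'],c,R))
E
python3 m.py
```

```text
one t [635.9, 180.2, 52.9, 26.2, 162.3] z tab,med,p95 mm [0.5, 11.9, 15.4] mean [634.0, 179.5]
one s [636.3, 177.5, 60.7, 26.0, 159.9] z tab,med,p95 mm [0.8, 12.3, 14.9] mean [630.2, 180.4]
six t [444.0, 0.8, 52.0, 26.9, 71.7] z tab,med,p95 mm [0.4, 12.1, 15.5] mean [443.4, 1.0]
six s [443.1, -2.7, 53.8, 32.2, 71.1] z tab,med,p95 mm [1.1, 12.5, 15.6] mean [439.9, 2.2]
opener t [644.8, -175.3, 122.1, 37.6, 153.5] z tab,med,p95 mm [0.4, 7.9, 11.6] mean [650.0, -177.0]
opener s [644.4, -176.2, 122.2, 34.8, 151.6] z tab,med,p95 mm [0.9, 8.6, 10.8] mean [647.2, -178.4]
short t [445.1, 141.2, 58.1, 55.7, 133.8] z tab,med,p95 mm [0.5, 8.1, 41.5] mean [445.5, 142.1]
short s [441.6, 140.0, 57.5, 56.6, 138.5] z tab,med,p95 mm [1.1, 20.1, 41.6] mean [443.0, 138.8]
tall t [452.2, -147.3, 54.5, 46.3, 88.5] z tab,med,p95 mm [0.3, 24.9, 63.9] mean [451.4, -144.3]
tall s [457.7, -146.7, 65.3, 45.9, 166.7] z tab,med,p95 mm [1.3, 43.0, 63.3] mean [446.7, -139.9]
box t [465.5, 338.9, 162.7, 112.8, 158.5] z tab,med,p95 mm [0.4, 7.2, 19.4] mean [464.2, 340.0]
box s [461.6, 333.7, 161.3, 117.1, 159.1] z tab,med,p95 mm [1.0, 7.4, 19.7] mean [460.0, 338.5]
otray t [453.5, -323.7, 165.9, 103.5, 178.5] z tab,med,p95 mm [0.2, 4.7, 18.8] mean [453.3, -322.4]
otray s [455.0, -332.5, 172.1, 119.6, 178.7] z tab,med,p95 mm [1.3, 6.5, 19.8] mean [450.8, -325.9]
dtray t [641.6, 4.3, 167.8, 164.1, 118.0] z tab,med,p95 mm [0.4, 4.7, 9.9] mean [640.9, 4.9]
dtray s [639.5, 3.8, 166.7, 166.4, 36.5] z tab,med,p95 mm [0.9, 5.2, 10.2] mean [638.5, 3.6]
bowl t [660.9, 379.3, 90.6, 85.1, 109.7] z tab,med,p95 mm [0.6, 72.2, 81.1] mean [656.2, 371.2]
bowl s [657.7, 379.9, 86.5, 84.0, 22.6] z tab,med,p95 mm [0.7, 71.1, 80.4] mean [646.1, 383.3]
stand t [672.4, -351.9, 153.5, 53.6, 111.6] z tab,med,p95 mm [0.4, 25.5, 67.4] mean [666.9, -347.6]
stand s [667.6, -354.0, 154.8, 50.0, 111.6] z tab,med,p95 mm [1.0, 26.2, 67.5] mean [659.2, -338.4]
```

Heights agree between the two views: dominoes 12 mm, opener 8 mm, box floor about 6-7 mm, tray floors about 4-5 mm. I'm setting out for the one-blank.

Request:
step_arm:
  commands:
    - {"dx":21,"dy":38,"rz":-2,"gripper":0}
    - {"dx":42,"dy":77,"rz":-4,"gripper":0}
    - {"dx":63,"dy":115,"rz":-6,"gripper":0}
    - {"dx":84,"dy":154,"rz":-8,"gripper":0}
    - {"dx":105,"dy":192,"rz":-10,"gripper":0}
  squeeze: 25

```text
schema error: expected keys gripper, dx, dy, dz, rx, ry, rz
```

Request:
step_arm:
  commands:
    - {"dx":21,"dy":38,"rz":-2,"gripper":0}
    - {"dx":42,"dy":77,"rz":-4,"gripper":0}
    - {"dx":63,"dy":115,"rz":-6,"gripper":0}
    - {"dx":84,"dy":154,"rz":-8,"gripper":0}
    - {"dx":105,"dy":192,"rz":-10,"gripper":0}

```text
schema error: expected keys gripper, dx, dy, dz, rx, ry, rz
```

Request:
step_arm:
  commands:
    - {"dx":21,"dy":38,"rz":-2,"gripper":0}
    - {"dx":42,"dy":77,"rz":-4,"gripper":0}
    - {"dx":63,"dy":115,"rz":-6,"gripper":0}
    - {"dx":84,"dy":154,"rz":-8,"gripper":0}
    - {"dx":105,"dy":192,"rz":-10,"gripper":0}

```text
schema error: expected keys gripper, dx, dy, dz, rx, ry, rz
```

Request:
step_arm:
  commands:
    - {"dx":21,"dy":38,"rz":-2,"dz":-20,"gripper":0}
    - {"dx":42,"dy":77,"rz":-4,"dz":-40,"gripper":0}
    - {"dx":63,"dy":115,"rz":-6,"dz":-60,"gripper":0}
    - {"dx":84,"dy":154,"rz":-8,"dz":-80,"gripper":0}
    - {"dx":105,"dy":190,"rz":-8,"dz":-100,"gripper":0}

```text
schema error: expected keys gripper, dx, dy, dz, rx, ry, rz
```

Request:
step_arm:
  commands:
    - {"gripper":0,"dx":21,"dy":38,"dz":0,"rx":0,"ry":0,"rz":-2}
    - {"gripper":0,"dx":42,"dy":77,"dz":0,"rx":0,"ry":0,"rz":-4}
    - {"gripper":0,"dx":63,"dy":115,"dz":0,"rx":0,"ry":0,"rz":-6}
    - {"gripper":0,"dx":84,"dy":154,"dz":0,"rx":0,"ry":0,"rz":-8}
    - {"gripper":0,"dx":105,"dy":192,"dz":0,"rx":0,"ry":0,"rz":-10}
  squeeze: 25

```text
t: 0.6
eef_pos: [0.3173, -0.394, 0.2309]
ee_rot: [-0.0, 0.996, 0.085, -0.0]
contact_force: [1.1, -1.0, -0.2]
finger_gap: 0.0424
grip_force: 0.0
```

Request:
step_arm:
  commands:
    - {"gripper":0,"dx":21,"dy":38,"dz":0,"rx":0,"ry":0,"rz":-2}
    - {"gripper":0,"dx":42,"dy":77,"dz":0,"rx":0,"ry":0,"rz":-4}
    - {"gripper":0,"dx":63,"dy":115,"dz":0,"rx":0,"ry":0,"rz":-6}
    - {"gripper":0,"dx":84,"dy":154,"dz":0,"rx":0,"ry":0,"rz":-8}
    - {"gripper":0,"dx":105,"dy":192,"dz":0,"rx":0,"ry":0,"rz":-10}

```text
t: 1.1
eef_pos: [0.4222, -0.2021, 0.2311]
ee_rot: [-0.0, 1.0, -0.002, -0.0]
contact_force: [0.3, -0.0, 0.8]
finger_gap: 0.0426
grip_force: 0.0
```

Request:
step_arm:
  commands:
    - {"gripper":0,"dx":21,"dy":38,"dz":0,"rx":0,"ry":0,"rz":-2}
    - {"gripper":0,"dx":42,"dy":77,"dz":0,"rx":0,"ry":0,"rz":-4}
    - {"gripper":0,"dx":63,"dy":115,"dz":0,"rx":0,"ry":0,"rz":-6}
    - {"gripper":0,"dx":84,"dy":154,"dz":0,"rx":0,"ry":0,"rz":-8}
    - {"gripper":0,"dx":106,"dy":191,"dz":0,"rx":0,"ry":0,"rz":-9}

```text
t: 1.6
eef_pos: [0.5282, -0.0112, 0.2311]
ee_rot: [0.0, 0.997, -0.081, -0.0]
contact_force: [-0.0, -0.9, 0.7]
finger_gap: 0.0427
grip_force: 0.0
```

Request:
step_arm:
  commands:
    - {"gripper":0,"dx":22,"dy":39,"dz":-20,"rx":0,"ry":0,"rz":-2}
    - {"gripper":0,"dx":44,"dy":79,"dz":-40,"rx":0,"ry":0,"rz":-4}
    - {"gripper":0,"dx":66,"dy":118,"dz":-60,"rx":0,"ry":0,"rz":-6}
    - {"gripper":0,"dx":88,"dy":156,"dz":-80,"rx":0,"ry":0,"rz":-8}
    - {"gripper":0,"dx":106,"dy":191,"dz":-100,"rx":0,"ry":0,"rz":-9}

```text
t: 2.1
eef_pos: [0.6344, 0.1798, 0.1297]
ee_rot: [0.0, 0.987, -0.159, -0.0]
contact_force: [0.8, 0.1, 0.2]
finger_gap: 0.0428
grip_force: 0.0
```

Request:
step_arm:
  commands:
    - {"gripper":0,"dx":0,"dy":0,"dz":-30,"rx":0,"ry":0,"rz":0}
    - {"gripper":0,"dx":0,"dy":0,"dz":-60,"rx":0,"ry":0,"rz":0}
    - {"gripper":0,"dx":0,"dy":0,"dz":-80,"rx":0,"ry":0,"rz":0}
    - {"gripper":0,"dx":0,"dy":0,"dz":-90,"rx":0,"ry":0,"rz":0}
    - {"gripper":0,"dx":0,"dy":0,"dz":-90,"rx":0,"ry":0,"rz":0}

```text
t: 2.6
eef_pos: [0.6328, 0.1775, 0.0395]
ee_rot: [0.001, 0.987, -0.158, -0.001]
contact_force: [0.3, 0.4, -0.7]
finger_gap: 0.0425
grip_force: 0.0
```

```bash
python3 - <<'E'
from h import *
b=snap('side');a=snap('top')
s=[cv2.resize(b['pixels'][170:310,130:310],(540,420)),]
cv2.imwrite('pics/g1.png',s[0][:,:,::-1])
print(r.state()['eef_pos'])
E
```

```text
[0.63439265 0.17815236 0.04222497]
```

View pics/g1.png

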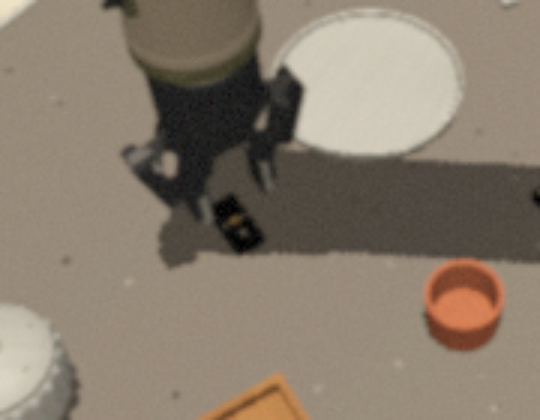

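The crop shows the open fingers straddling the one-blank (about 235,222 in the crop) in line with its long axis, so I'm descending to grip it.

Request:
step_arm:
  commands:
    - {"gripper":0,"dx":0,"dy":1,"dz":-12,"rx":0,"ry":0,"rz":0}
    - {"gripper":0,"dx":0,"dy":1,"dz":-22,"rx":0,"ry":0,"rz":0}
    - {"gripper":0,"dx":0,"dy":1,"dz":-31,"rx":0,"ry":0,"rz":0}
    - {"gripper":0,"dx":0,"dy":1,"dz":-36,"rx":0,"ry":0,"rz":0}
    - {"gripper":0,"dx":0,"dy":1,"dz":-36,"rx":0,"ry":0,"rz":0}

```text
t: 3.2
eef_pos: [0.6331, 0.1787, 0.004]
ee_rot: [0.0, 0.987, -0.158, -0.001]
contact_force: [0.6, -0.4, -0.0]
finger_gap: 0.0427
grip_force: 0.0
```

Request:
step_arm:
  commands:
    - {"gripper":-0.3,"dx":0,"dy":0,"dz":0,"rx":0,"ry":0,"rz":0}
    - {"gripper":-0.5,"dx":0,"dy":0,"dz":0,"rx":0,"ry":0,"rz":0}
    - {"gripper":-0.7,"dx":0,"dy":0,"dz":0,"rx":0,"ry":0,"rz":0}
    - {"gripper":-0.7,"dx":0,"dy":0,"dz":0,"rx":0,"ry":0,"rz":0}
    - {"gripper":-0.7,"dx":0,"dy":0,"dz":0,"rx":0,"ry":0,"rz":0}

```text
t: 3.7
eef_pos: [0.6342, 0.1791, 0.0057]
ee_rot: [-0.0, 0.987, -0.158, 0.0]
contact_force: [-0.1, 0.4, 2.0]
finger_gap: 0.0242
grip_force: 25.3
```

Request:
step_arm:
  commands:
    - {"gripper":-0.7,"dx":0,"dy":0,"dz":10,"rx":0,"ry":0,"rz":0}
    - {"gripper":-0.7,"dx":0,"dy":0,"dz":30,"rx":0,"ry":0,"rz":0}
    - {"gripper":-0.7,"dx":0,"dy":0,"dz":55,"rx":0,"ry":0,"rz":0}
    - {"gripper":-0.7,"dx":0,"dy":0,"dz":75,"rx":0,"ry":0,"rz":0}
    - {"gripper":-0.7,"dx":0,"dy":0,"dz":80,"rx":0,"ry":0,"rz":0}

```text
t: 4.2
eef_pos: [0.6354, 0.1798, 0.0888]
ee_rot: [-0.001, 0.987, -0.158, 0.002]
contact_force: [0.7, -0.0, 0.2]
finger_gap: 0.024
grip_force: 25.1
```

Request:
step_arm:
  commands:
    - {"gripper":-0.7,"dx":-10,"dy":8,"dz":0,"rx":0,"ry":0,"rz":6}
    - {"gripper":-0.7,"dx":-25,"dy":21,"dz":0,"rx":0,"ry":0,"rz":14}
    - {"gripper":-0.7,"dx":-45,"dy":38,"dz":0,"rx":0,"ry":0,"rz":22}
    - {"gripper":-0.7,"dx":-65,"dy":55,"dz":0,"rx":0,"ry":0,"rz":30}
    - {"gripper":-0.7,"dx":-85,"dy":72,"dz":0,"rx":0,"ry":0,"rz":38}

```text
t: 4.7
eef_pos: [0.5477, 0.2513, 0.0847]
ee_rot: [0.0, 0.985, 0.175, -0.0]
contact_force: [0.1, -0.3, -0.3]
finger_gap: 0.0245
grip_force: 25.1
```

Request:
step_arm:
  commands:
    - {"gripper":-0.7,"dx":-22,"dy":19,"dz":0,"rx":0,"ry":0,"rz":8}
    - {"gripper":-0.7,"dx":-44,"dy":38,"dz":0,"rx":0,"ry":0,"rz":16}
    - {"gripper":-0.7,"dx":-66,"dy":57,"dz":0,"rx":0,"ry":0,"rz":24}
    - {"gripper":-0.7,"dx":-88,"dy":76,"dz":0,"rx":0,"ry":0,"rz":32}
    - {"gripper":-0.7,"dx":-105,"dy":90,"dz":0,"rx":0,"ry":0,"rz":40}

```text
t: 5.2
eef_pos: [0.4419, 0.3422, 0.085]
ee_rot: [-0.0, 0.865, 0.502, -0.0]
contact_force: [1.3, -0.0, -0.6]
finger_gap: 0.0235
grip_force: 25.1
```

Request:
step_arm:
  commands:
    - {"gripper":-0.7,"dx":-6,"dy":5,"dz":0,"rx":0,"ry":0,"rz":5}
    - {"gripper":-0.7,"dx":-12,"dy":10,"dz":0,"rx":0,"ry":0,"rz":8.7}
    - {"gripper":-0.7,"dx":-12,"dy":10,"dz":-15,"rx":0,"ry":0,"rz":8.7}
    - {"gripper":-0.7,"dx":-12,"dy":10,"dz":-35,"rx":0,"ry":0,"rz":8.7}
    - {"gripper":-0.7,"dx":-12,"dy":10,"dz":-45,"rx":0,"ry":0,"rz":8.7}

```text
t: 5.7
eef_pos: [0.4314, 0.3494, 0.0375]
ee_rot: [0.0, 0.827, 0.562, -0.002]
contact_force: [0.2, -0.0, -0.6]
finger_gap: 0.0241
grip_force: 25.1
```

Request:
step_arm:
  commands:
    - {"gripper":-0.7,"dx":0,"dy":0,"dz":0,"rx":0,"ry":0,"rz":0}
    - {"gripper":-0.7,"dx":0,"dy":0,"dz":0,"rx":0,"ry":0,"rz":0}

```text
t: 5.9
eef_pos: [0.4319, 0.3509, 0.0401]
ee_rot: [-0.0, 0.827, 0.563, -0.0]
contact_force: [-0.7, -0.4, -0.4]
finger_gap: 0.0242
grip_force: 25.1
```

```bash
python3 - <<'E'
from h import *
b=snap('side');a=snap('top')
s=np.hstack([cv2.resize(b['pixels'][270:410,150:300],(390,364)),cv2.resize(a['pixels'][190:330,80:230],(390,364))])
cv2.imwrite('pics/g2.png',s[:,:,::-1])
q=r.state();print(q['eef_pos'],q['ee_rot'],q['finger_gap'])
E
```

```text
[0.4323092  0.35139608 0.04092361] [-1.35462303e-04  8.26675653e-01  5.62678456e-01  5.48016191e-04] 0.024266154373464483
```

View pics/g2.png

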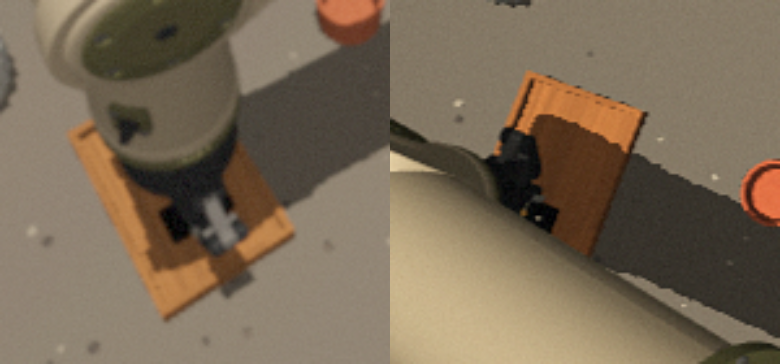

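The held one-blank is over the box's near-left half, square to it and clear of the walls. Next is a gentle lowering to contact, at about 11.7 mm TCP height.

Request:
step_arm:
  commands:
    - {"gripper":-0.7,"dx":0,"dy":0,"dz":-10,"rx":0,"ry":0,"rz":0}
    - {"gripper":-0.7,"dx":0,"dy":0,"dz":-19,"rx":0,"ry":0,"rz":0}
    - {"gripper":-0.7,"dx":0,"dy":0,"dz":-25,"rx":0,"ry":0,"rz":0}
    - {"gripper":-0.7,"dx":0,"dy":0,"dz":-27,"rx":0,"ry":0,"rz":0}
    - {"gripper":-0.7,"dx":0,"dy":0,"dz":-28,"rx":0,"ry":0,"rz":0}

```text
t: 6.5
eef_pos: [0.4316, 0.3509, 0.0118]
ee_rot: [-0.0, 0.826, 0.563, -0.0]
contact_force: [-0.3, -0.3, -0.6]
finger_gap: 0.0241
grip_force: 25.1
```

Request:
step_arm:
  commands:
    - {"gripper":-0.7,"dx":0,"dy":0,"dz":0,"rx":0,"ry":0,"rz":0}
    - {"gripper":-0.7,"dx":0,"dy":0,"dz":0,"rx":0,"ry":0,"rz":0}
    - {"gripper":-0.7,"dx":0,"dy":0,"dz":0,"rx":0,"ry":0,"rz":0}

```text
t: 6.8
eef_pos: [0.432, 0.3512, 0.0126]
ee_rot: [-0.0, 0.827, 0.563, 0.0]
contact_force: [-0.4, 0.2, -0.3]
finger_gap: 0.0237
grip_force: 25.1
```

Request:
step_arm:
  commands:
    - {"gripper":-0.7,"dx":0,"dy":0,"dz":-0.5,"rx":0,"ry":0,"rz":0}
    - {"gripper":-0.7,"dx":0,"dy":0,"dz":-1,"rx":0,"ry":0,"rz":0}
    - {"gripper":-0.7,"dx":0,"dy":0,"dz":-1,"rx":0,"ry":0,"rz":0}
    - {"gripper":-0.7,"dx":0,"dy":0,"dz":-1,"rx":0,"ry":0,"rz":0}

```text
t: 7.2
eef_pos: [0.4321, 0.3511, 0.0116]
ee_rot: [0.0, 0.827, 0.563, 0.0]
contact_force: [-0.6, -1.8, 5.0]
finger_gap: 0.0245
grip_force: 25.6
```

Request:
step_arm:
  commands:
    - {"gripper":-0.4,"dx":0,"dy":0,"dz":0,"rx":0,"ry":0,"rz":0}
    - {"gripper":-0.3,"dx":0,"dy":0,"dz":0,"rx":0,"ry":0,"rz":0}
    - {"gripper":-0.2,"dx":0,"dy":0,"dz":0,"rx":0,"ry":0,"rz":0}
    - {"gripper":-0.2,"dx":0,"dy":0,"dz":0,"rx":0,"ry":0,"rz":0}

```text
t: 7.6
eef_pos: [0.4318, 0.351, 0.0111]
ee_rot: [-0.0, 0.827, 0.563, -0.0]
contact_force: [0.3, 0.3, -0.1]
finger_gap: 0.0341
grip_force: 0.0
```

Request:
step_arm:
  commands:
    - {"gripper":-0.2,"dx":0,"dy":0,"dz":10,"rx":0,"ry":0,"rz":0}
    - {"gripper":-0.2,"dx":0,"dy":0,"dz":30,"rx":0,"ry":0,"rz":0}
    - {"gripper":-0.1,"dx":0,"dy":0,"dz":60,"rx":0,"ry":0,"rz":0}
    - {"gripper":0,"dx":0,"dy":0,"dz":85,"rx":0,"ry":0,"rz":0}
    - {"gripper":0,"dx":2,"dy":-20,"dz":100,"rx":0,"ry":0,"rz":1}

```text
t: 8.1
eef_pos: [0.4333, 0.3344, 0.1146]
ee_rot: [-0.001, 0.82, 0.572, 0.002]
contact_force: [0.2, 0.1, -0.5]
finger_gap: 0.0429
grip_force: 0.0
```

Request:
step_arm:
  commands:
    - {"gripper":0,"dx":1,"dy":-35,"dz":0,"rx":0,"ry":0,"rz":0}
    - {"gripper":0,"dx":2,"dy":-70,"dz":0,"rx":0,"ry":0,"rz":0}
    - {"gripper":0,"dx":3,"dy":-105,"dz":0,"rx":0,"ry":0,"rz":1}
    - {"gripper":0,"dx":4,"dy":-140,"dz":0,"rx":0,"ry":0,"rz":1}
    - {"gripper":0,"dx":5,"dy":-175,"dz":0,"rx":0,"ry":0,"rz":1}

```text
t: 8.6
eef_pos: [0.4388, 0.1548, 0.112]
ee_rot: [0.0, 0.816, 0.577, 0.0]
contact_force: [0.4, 0.5, 0.4]
finger_gap: 0.043
grip_force: 0.0
```

Request:
step_arm:
  commands:
    - {"gripper":0,"dx":1,"dy":-35,"dz":0,"rx":0,"ry":0,"rz":0}
    - {"gripper":0,"dx":2,"dy":-70,"dz":0,"rx":0,"ry":0,"rz":1}
    - {"gripper":0,"dx":3,"dy":-105,"dz":0,"rx":0,"ry":0,"rz":1}
    - {"gripper":0,"dx":4,"dy":-140,"dz":-20,"rx":0,"ry":0,"rz":1}
    - {"gripper":0,"dx":4,"dy":-155,"dz":-50,"rx":0,"ry":0,"rz":1}

```text
t: 9.1
eef_pos: [0.4447, -0.0028, 0.0627]
ee_rot: [0.002, 0.813, 0.583, 0.001]
contact_force: [0.5, -0.4, -0.1]
finger_gap: 0.0428
grip_force: 0.0
```

```bash
python3 - <<'E'
from h import *
b=snap('side');a=snap('top')
s=np.hstack([cv2.resize(b['pixels'][170:310,240:390],(390,364)),cv2.resize(a['pixels'][200:320,80:330],(400,192)).repeat(1,0)[:192] if 0 else cv2.resize(a['pixels'][190:330,80:230],(390,364))])
cv2.imwrite('pics/g3.png',s[:,:,::-1])
q=r.state();print(q['eef_pos'],q['ee_rot'],q['finger_gap'])
W=world(a);D=W[205:315,100:185]; m=(a['pixels'][205:315,100:185].max(2)<60)&(D[...,2]<.04)
print(m.sum(),cv2.minAreaRect((D[m][:,:2]*1e3).astype(np.float32)),np.median(D[m][:,2]))
E
```

```text
[ 0.44053403 -0.00175525  0.05898785] [-0.00135655  0.81278336  0.58256048 -0.00215899] 0.04268586105379763
407 ((465.6847229003906, 335.982666015625), (107.35499572753906, 159.7781524658203), 68.85965728759766) 0.014463952179176509
```

View pics/g3.png

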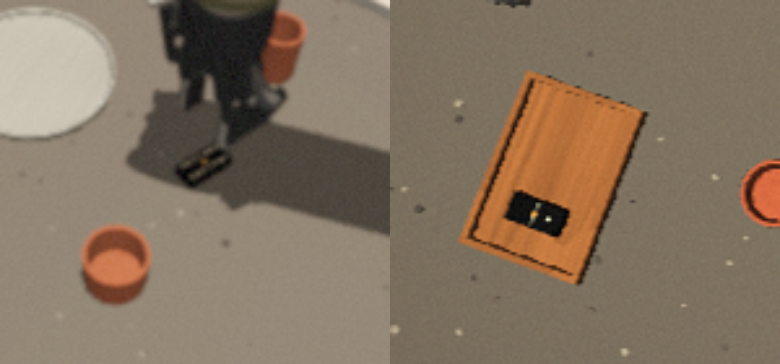

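The box crop shows the one-blank flat and face up in the near half of the box (crop 537,213). The side crop shows the double-six (205,165) below the fingers.

Request:
step_arm:
  commands:
    - {"gripper":0,"dx":0,"dy":0,"dz":-15,"rx":0,"ry":0,"rz":0}
    - {"gripper":0,"dx":0,"dy":0,"dz":-30,"rx":0,"ry":0,"rz":0}
    - {"gripper":0,"dx":0,"dy":0,"dz":-43,"rx":0,"ry":0,"rz":0}
    - {"gripper":0,"dx":0,"dy":0,"dz":-52,"rx":0,"ry":0,"rz":0}
    - {"gripper":0,"dx":0,"dy":0,"dz":-56,"rx":0,"ry":0,"rz":0}

```text
t: 9.7
eef_pos: [0.4428, 0.0016, 0.005]
ee_rot: [-0.0, 0.811, 0.585, -0.0]
contact_force: [-0.1, 0.5, -0.4]
finger_gap: 0.0429
grip_force: 0.0
```

Request:
step_arm:
  commands:
    - {"gripper":0,"dx":0,"dy":0,"dz":0,"rx":0,"ry":0,"rz":0}
    - {"gripper":-0.3,"dx":0,"dy":0,"dz":0,"rx":0,"ry":0,"rz":0}
    - {"gripper":-0.5,"dx":0,"dy":0,"dz":0,"rx":0,"ry":0,"rz":0}
    - {"gripper":-0.7,"dx":0,"dy":0,"dz":0,"rx":0,"ry":0,"rz":0}
    - {"gripper":-0.7,"dx":0,"dy":0,"dz":0,"rx":0,"ry":0,"rz":0}

```text
t: 10.2
eef_pos: [0.4433, 0.0011, 0.0059]
ee_rot: [0.0, 0.811, 0.584, 0.0]
contact_force: [-2.0, 0.0, 6.6]
finger_gap: 0.0241
grip_force: 24.9
```

Request:
step_arm:
  commands:
    - {"gripper":-0.7,"dx":0,"dy":0,"dz":0,"rx":0,"ry":0,"rz":0}
    - {"gripper":-0.7,"dx":0,"dy":0,"dz":0,"rx":0,"ry":0,"rz":0}

```text
t: 10.4
eef_pos: [0.4434, 0.0012, 0.0059]
ee_rot: [0.0, 0.811, 0.584, 0.0]
contact_force: [-1.7, 1.0, 6.8]
finger_gap: 0.0237
grip_force: 24.9
```

Request:
step_arm:
  commands:
    - {"gripper":-0.7,"dx":0,"dy":0,"dz":10,"rx":0,"ry":0,"rz":0}
    - {"gripper":-0.7,"dx":0,"dy":0,"dz":30,"rx":0,"ry":0,"rz":0}
    - {"gripper":-0.7,"dx":0,"dy":0,"dz":55,"rx":0,"ry":0,"rz":0}
    - {"gripper":-0.7,"dx":0,"dy":0,"dz":78,"rx":0,"ry":0,"rz":0}
    - {"gripper":-0.7,"dx":2,"dy":12,"dz":90,"rx":0,"ry":0,"rz":0}

```text
t: 10.9
eef_pos: [0.4457, 0.012, 0.0974]
ee_rot: [0.001, 0.812, 0.583, 0.001]
contact_force: [0.1, 0.2, -0.5]
finger_gap: 0.0239
grip_force: 24.8
```

Request:
step_arm:
  commands:
    - {"gripper":-0.7,"dx":5,"dy":28,"dz":0,"rx":0,"ry":0,"rz":0}
    - {"gripper":-0.7,"dx":11,"dy":63,"dz":0,"rx":0,"ry":0,"rz":0}
    - {"gripper":-0.7,"dx":17,"dy":98,"dz":0,"rx":0,"ry":0,"rz":0}
    - {"gripper":-0.7,"dx":23,"dy":133,"dz":0,"rx":0,"ry":0,"rz":-1}
    - {"gripper":-0.7,"dx":29,"dy":168,"dz":0,"rx":0,"ry":0,"rz":-1}

```text
t: 11.4
eef_pos: [0.4737, 0.1832, 0.0953]
ee_rot: [-0.0, 0.817, 0.577, 0.0]
contact_force: [0.2, 0.1, -0.1]
finger_gap: 0.0239
grip_force: 24.8
```

Request:
step_arm:
  commands:
    - {"gripper":-0.7,"dx":6,"dy":35,"dz":0,"rx":0,"ry":0,"rz":-1}
    - {"gripper":-0.7,"dx":12,"dy":70,"dz":0,"rx":0,"ry":0,"rz":-2}
    - {"gripper":-0.7,"dx":18,"dy":105,"dz":0,"rx":0,"ry":0,"rz":-2}
    - {"gripper":-0.7,"dx":22,"dy":130,"dz":0,"rx":0,"ry":0,"rz":-2}
    - {"gripper":-0.7,"dx":23,"dy":144.5,"dz":0,"rx":0,"ry":0,"rz":-2}

```text
t: 11.9
eef_pos: [0.4957, 0.3292, 0.0952]
ee_rot: [-0.001, 0.826, 0.564, 0.0]
contact_force: [-0.4, -0.6, -0.2]
finger_gap: 0.0241
grip_force: 24.8
```

Request:
step_arm:
  commands:
    - {"gripper":-0.7,"dx":0,"dy":0,"dz":-15,"rx":0,"ry":0,"rz":0}
    - {"gripper":-0.7,"dx":0,"dy":0,"dz":-40,"rx":0,"ry":0,"rz":0}
    - {"gripper":-0.7,"dx":0,"dy":0,"dz":-60,"rx":0,"ry":0,"rz":0}
    - {"gripper":-0.7,"dx":0,"dy":0,"dz":-72,"rx":0,"ry":0,"rz":0}
    - {"gripper":-0.7,"dx":0,"dy":0,"dz":-75,"rx":0,"ry":0,"rz":0}

```text
t: 12.4
eef_pos: [0.4959, 0.324, 0.0181]
ee_rot: [0.0, 0.827, 0.563, -0.002]
contact_force: [-0.0, -0.5, 0.8]
finger_gap: 0.0241
grip_force: 24.8
```

Request:
step_arm:
  commands:
    - {"gripper":-0.7,"dx":0,"dy":0,"dz":0,"rx":0,"ry":0,"rz":0}
    - {"gripper":-0.7,"dx":0,"dy":0,"dz":0,"rx":0,"ry":0,"rz":0}

```text
t: 12.6
eef_pos: [0.4973, 0.3259, 0.0212]
ee_rot: [-0.0, 0.827, 0.563, 0.001]
contact_force: [-0.1, -0.6, -0.2]
finger_gap: 0.0242
grip_force: 24.8
```

Request:
step_arm:
  commands:
    - {"gripper":-0.7,"dx":0,"dy":0,"dz":-4,"rx":0,"ry":0,"rz":0}
    - {"gripper":-0.7,"dx":0,"dy":0,"dz":-7,"rx":0,"ry":0,"rz":0}
    - {"gripper":-0.7,"dx":0,"dy":0,"dz":-8,"rx":0,"ry":0,"rz":0}
    - {"gripper":-0.7,"dx":0,"dy":0,"dz":-8.5,"rx":0,"ry":0,"rz":0}
    - {"gripper":-0.7,"dx":0,"dy":0,"dz":-9,"rx":0,"ry":0,"rz":0}

```text
t: 13.1
eef_pos: [0.4969, 0.3254, 0.012]
ee_rot: [0.0, 0.827, 0.563, -0.0]
contact_force: [-4.6, -4.4, 11.1]
finger_gap: 0.0238
grip_force: 25.9
```

Request:
step_arm:
  commands:
    - {"gripper":-0.7,"dx":0,"dy":0,"dz":0,"rx":0,"ry":0,"rz":0}
    - {"gripper":-0.7,"dx":0,"dy":0,"dz":0,"rx":0,"ry":0,"rz":0}

```text
t: 13.3
eef_pos: [0.4969, 0.3254, 0.012]
ee_rot: [0.0, 0.827, 0.563, -0.0]
contact_force: [-1.9, -2.5, 7.3]
finger_gap: 0.0242
grip_force: 25.5
```

Request:
step_arm:
  commands:
    - {"gripper":-0.4,"dx":0,"dy":0,"dz":0,"rx":0,"ry":0,"rz":0}
    - {"gripper":-0.3,"dx":0,"dy":0,"dz":0,"rx":0,"ry":0,"rz":0}
    - {"gripper":-0.2,"dx":0,"dy":0,"dz":0,"rx":0,"ry":0,"rz":0}
    - {"gripper":-0.2,"dx":0,"dy":0,"dz":0,"rx":0,"ry":0,"rz":0}

```text
t: 13.7
eef_pos: [0.4968, 0.3256, 0.0112]
ee_rot: [-0.0, 0.827, 0.563, -0.0]
contact_force: [0.1, -0.2, -0.0]
finger_gap: 0.0342
grip_force: 0.0
```

Request:
step_arm:
  commands:
    - {"gripper":-0.2,"dx":0,"dy":0,"dz":10,"rx":0,"ry":0,"rz":0}
    - {"gripper":-0.2,"dx":0,"dy":0,"dz":30,"rx":0,"ry":0,"rz":0}
    - {"gripper":-0.2,"dx":0,"dy":0,"dz":60,"rx":0,"ry":0,"rz":0}
    - {"gripper":-0.1,"dx":0,"dy":0,"dz":90,"rx":0,"ry":0,"rz":0}
    - {"gripper":0,"dx":0,"dy":0,"dz":100,"rx":0,"ry":0,"rz":0}

```text
t: 14.2
eef_pos: [0.498, 0.327, 0.1154]
ee_rot: [-0.0, 0.826, 0.563, 0.003]
contact_force: [0.9, 0.0, -0.1]
finger_gap: 0.0427
grip_force: 0.0
```

Request:
step_arm:
  commands:
    - {"gripper":0,"dx":10,"dy":-33,"dz":0,"rx":0,"ry":0,"rz":-6}
    - {"gripper":0,"dx":20,"dy":-67,"dz":0,"rx":0,"ry":0,"rz":-13}
    - {"gripper":0,"dx":31,"dy":-100,"dz":0,"rx":0,"ry":0,"rz":-19}
    - {"gripper":0,"dx":41,"dy":-134,"dz":0,"rx":0,"ry":0,"rz":-26}
    - {"gripper":0,"dx":51,"dy":-168,"dz":0,"rx":0,"ry":0,"rz":-32}

```text
t: 14.7
eef_pos: [0.548, 0.1561, 0.1115]
ee_rot: [0.0, 0.95, 0.311, 0.0]
contact_force: [0.8, 0.3, 0.0]
finger_gap: 0.0426
grip_force: 0.0
```

Request:
step_arm:
  commands:
    - {"gripper":0,"dx":10,"dy":-33,"dz":0,"rx":0,"ry":0,"rz":-6}
    - {"gripper":0,"dx":20,"dy":-67,"dz":0,"rx":0,"ry":0,"rz":-13}
    - {"gripper":0,"dx":31,"dy":-100,"dz":0,"rx":0,"ry":0,"rz":-19}
    - {"gripper":0,"dx":41,"dy":-134,"dz":0,"rx":0,"ry":0,"rz":-26}
    - {"gripper":0,"dx":51,"dy":-168,"dz":0,"rx":0,"ry":0,"rz":-32}

```text
t: 15.2
eef_pos: [0.599, -0.0118, 0.1115]
ee_rot: [-0.0, 0.999, 0.037, 0.0]
contact_force: [-0.5, 0.7, -0.1]
finger_gap: 0.0428
grip_force: 0.0
```

Request:
step_arm:
  commands:
    - {"gripper":0,"dx":10,"dy":-33,"dz":0,"rx":0,"ry":0,"rz":-6}
    - {"gripper":0,"dx":20,"dy":-67,"dz":0,"rx":0,"ry":0,"rz":-13}
    - {"gripper":0,"dx":31,"dy":-100,"dz":0,"rx":0,"ry":0,"rz":-19}
    - {"gripper":0,"dx":41,"dy":-134,"dz":-10,"rx":0,"ry":0,"rz":-26}
    - {"gripper":0,"dx":53,"dy":-168,"dz":-30,"rx":0,"ry":0,"rz":-31.5}

```text
t: 15.7
eef_pos: [0.6533, -0.18, 0.083]
ee_rot: [0.0, 0.972, -0.236, 0.002]
contact_force: [0.5, 0.8, 0.3]
finger_gap: 0.0427
grip_force: 0.0
```

Request:
step_arm:
  commands:
    - {"gripper":0,"dx":0,"dy":0,"dz":-20,"rx":0,"ry":0,"rz":0}
    - {"gripper":0,"dx":0,"dy":0,"dz":-30,"rx":0,"ry":0,"rz":0}
    - {"gripper":0,"dx":0,"dy":0,"dz":-30,"rx":0,"ry":0,"rz":0}

```text
t: 16.0
eef_pos: [0.6506, -0.1769, 0.0494]
ee_rot: [-0.001, 0.973, -0.232, -0.002]
contact_force: [-0.3, 1.0, -0.9]
finger_gap: 0.0425
grip_force: 0.0
```

```bash
python3 - <<'E'
from h import *
b=snap('side');a=snap('top')
s=np.hstack([cv2.resize(b['pixels'][100:240,220:370],(390,364)),cv2.resize(a['pixels'][190:330,80:230],(390,364))])
cv2.imwrite('pics/g4.png',s[:,:,::-1])
q=r.state();print(q['eef_pos'],q['ee_rot'],q['finger_gap'])
E
```

```text
[ 0.65225641 -0.17676352  0.05206304] [-5.14710577e-04  9.72675561e-01 -2.32167924e-01  2.06965521e-04] 0.0425884831411064
```

View pics/g4.png

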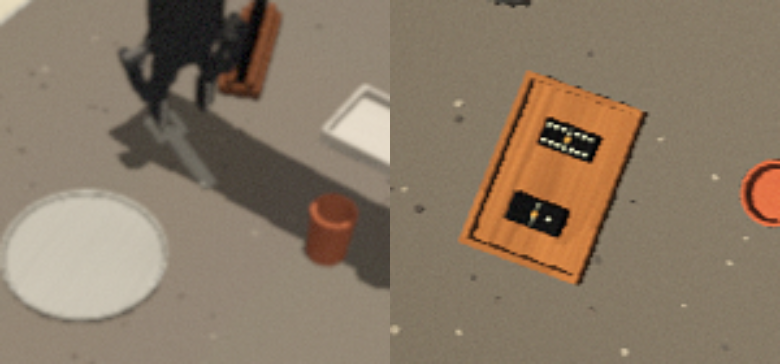

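Both dominoes lie flat and face up, side by side in the box (crop 570,140 and 537,213). The fingers are over the opener's handle near its head, so I'm descending to grip it.

Request:
step_arm:
  commands:
    - {"gripper":0,"dx":0,"dy":0,"dz":-15,"rx":0,"ry":0,"rz":0}
    - {"gripper":0,"dx":0,"dy":0,"dz":-30,"rx":0,"ry":0,"rz":0}
    - {"gripper":-0.2,"dx":0,"dy":0,"dz":-40,"rx":0,"ry":0,"rz":0}
    - {"gripper":-0.2,"dx":0,"dy":0,"dz":-45,"rx":0,"ry":0,"rz":0}
    - {"gripper":-0.2,"dx":0,"dy":0,"dz":-47,"rx":0,"ry":0,"rz":0}

```text
t: 16.6
eef_pos: [0.6513, -0.1784, 0.003]
ee_rot: [-0.0, 0.972, -0.233, -0.001]
contact_force: [-1.1, -0.2, -0.5]
finger_gap: 0.034
grip_force: 0.0
```

Request:
step_arm:
  commands:
    - {"gripper":-0.4,"dx":0,"dy":0,"dz":0,"rx":0,"ry":0,"rz":0}
    - {"gripper":-0.6,"dx":0,"dy":0,"dz":0,"rx":0,"ry":0,"rz":0}
    - {"gripper":-0.8,"dx":0,"dy":0,"dz":0,"rx":0,"ry":0,"rz":0}
    - {"gripper":-0.9,"dx":0,"dy":0,"dz":0,"rx":0,"ry":0,"rz":0}
    - {"gripper":-0.9,"dx":0,"dy":0,"dz":0,"rx":0,"ry":0,"rz":0}
  squeeze: 40

```text
t: 17.1
eef_pos: [0.6524, -0.1786, 0.005]
ee_rot: [-0.0, 0.972, -0.233, 0.001]
contact_force: [-0.6, 1.1, 3.1]
finger_gap: 0.0142
grip_force: 39.4
```

Request:
step_arm:
  commands:
    - {"gripper":-0.9,"dx":0,"dy":0,"dz":0,"rx":0,"ry":0,"rz":0}
    - {"gripper":-0.9,"dx":0,"dy":0,"dz":0,"rx":0,"ry":0,"rz":0}

```text
t: 17.3
eef_pos: [0.6524, -0.1786, 0.005]
ee_rot: [0.0, 0.972, -0.233, 0.001]
contact_force: [0.2, 0.2, 5.2]
finger_gap: 0.0134
grip_force: 39.7
```

Request:
step_arm:
  commands:
    - {"gripper":-0.9,"dx":0,"dy":0,"dz":8,"rx":0,"ry":0,"rz":0}
    - {"gripper":-0.9,"dx":0,"dy":0,"dz":25,"rx":0,"ry":0,"rz":0}
    - {"gripper":-0.9,"dx":0,"dy":0,"dz":45,"rx":0,"ry":0,"rz":0}
    - {"gripper":-0.9,"dx":0,"dy":0,"dz":65,"rx":0,"ry":0,"rz":0}
    - {"gripper":-0.9,"dx":0,"dy":0,"dz":75,"rx":0,"ry":0,"rz":0}

```text
t: 17.8
eef_pos: [0.653, -0.1786, 0.0825]
ee_rot: [-0.0, 0.972, -0.233, 0.002]
contact_force: [0.7, -0.3, 0.0]
finger_gap: 0.0136
grip_force: 39.0
```

Request:
step_arm:
  commands:
    - {"gripper":-0.9,"dx":-10,"dy":-8,"dz":3,"rx":0,"ry":0,"rz":1}
    - {"gripper":-0.9,"dx":-28,"dy":-21,"dz":5,"rx":0,"ry":0,"rz":3}
    - {"gripper":-0.9,"dx":-52,"dy":-39,"dz":5,"rx":0,"ry":0,"rz":6}
    - {"gripper":-0.9,"dx":-76,"dy":-57,"dz":5,"rx":0,"ry":0,"rz":10}
    - {"gripper":-0.9,"dx":-100,"dy":-76,"dz":5,"rx":0,"ry":0,"rz":14}

```text
t: 18.3
eef_pos: [0.5508, -0.2548, 0.0845]
ee_rot: [0.0, 0.994, -0.111, -0.0]
contact_force: [0.4, -0.8, 0.3]
finger_gap: 0.014
grip_force: 39.1
```

Request:
step_arm:
  commands:
    - {"gripper":-0.9,"dx":-24,"dy":-18,"dz":0,"rx":0,"ry":0,"rz":3}
    - {"gripper":-0.9,"dx":-48,"dy":-36,"dz":0,"rx":0,"ry":0,"rz":6}
    - {"gripper":-0.9,"dx":-70,"dy":-53,"dz":0,"rx":0,"ry":0,"rz":9}
    - {"gripper":-0.9,"dx":-85,"dy":-64,"dz":0,"rx":0,"ry":0,"rz":11}
    - {"gripper":-0.9,"dx":-91.5,"dy":-69,"dz":0,"rx":0,"ry":0,"rz":11.5}

```text
t: 18.8
eef_pos: [0.4584, -0.3253, 0.0845]
ee_rot: [0.0, 1.0, -0.014, -0.0]
contact_force: [-0.7, 0.0, -0.0]
finger_gap: 0.014
grip_force: 39.1
```

Request:
step_arm:
  commands:
    - {"gripper":-0.9,"dx":0,"dy":0,"dz":-10,"rx":0,"ry":0,"rz":0}
    - {"gripper":-0.9,"dx":0,"dy":0,"dz":-30,"rx":0,"ry":0,"rz":0}
    - {"gripper":-0.9,"dx":0,"dy":0,"dz":-40,"rx":0,"ry":0,"rz":0}
    - {"gripper":-0.9,"dx":0,"dy":0,"dz":-40,"rx":0,"ry":0,"rz":0}
    - {"gripper":-0.9,"dx":0,"dy":0,"dz":-40,"rx":0,"ry":0,"rz":0}

```text
t: 19.3
eef_pos: [0.4611, -0.3226, 0.0442]
ee_rot: [-0.0, 1.0, -0.012, -0.0]
contact_force: [0.5, 0.5, -0.8]
finger_gap: 0.0138
grip_force: 39.1
```

```bash
python3 - <<'E'
from h import *
b=snap('side');a=snap('top')
s=np.hstack([cv2.resize(b['pixels'][80:220,310:460],(390,364)),cv2.resize(a['pixels'][190:330,350:500],(390,364))])
cv2.imwrite('pics/g5.png',s[:,:,::-1])
q=r.state();print(q['eef_pos'],q['ee_rot'],q['finger_gap'])
E
```

```text
[ 0.4612654  -0.32335009  0.04497406] [ 1.91829270e-04  9.99919084e-01 -1.27064370e-02  5.78530843e-04] 0.013855452799614091
```

View pics/g5.png

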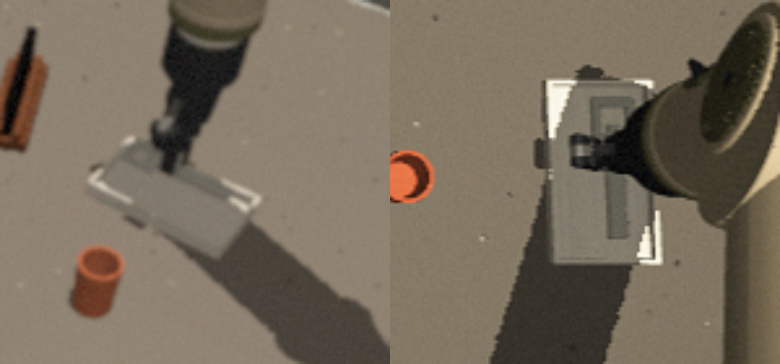

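The opener hangs level over the aluminium tray, parallel to its long side and roughly centred (top crop column 610, tray 545–660). Lowering gently.

Request:
step_arm:
  commands:
    - {"gripper":-0.9,"dx":0,"dy":0,"dz":-12,"rx":0,"ry":0,"rz":0}
    - {"gripper":-0.9,"dx":0,"dy":0,"dz":-23,"rx":0,"ry":0,"rz":0}
    - {"gripper":-0.9,"dx":0,"dy":0,"dz":-29,"rx":0,"ry":0,"rz":0}
    - {"gripper":-0.9,"dx":0,"dy":0,"dz":-32,"rx":0,"ry":0,"rz":0}
    - {"gripper":-0.9,"dx":0,"dy":0,"dz":-33,"rx":0,"ry":0,"rz":0}

```text
t: 19.9
eef_pos: [0.4601, -0.3233, 0.0106]
ee_rot: [-0.0, 1.0, -0.013, -0.0]
contact_force: [0.5, 1.1, -0.7]
finger_gap: 0.0138
grip_force: 39.1
```

Request:
step_arm:
  commands:
    - {"gripper":-0.9,"dx":0,"dy":0,"dz":-1,"rx":0,"ry":0,"rz":0}
    - {"gripper":-0.9,"dx":0,"dy":0,"dz":-1.5,"rx":0,"ry":0,"rz":0}
    - {"gripper":-0.9,"dx":0,"dy":0,"dz":-2,"rx":0,"ry":0,"rz":0}
    - {"gripper":-0.9,"dx":0,"dy":0,"dz":-2,"rx":0,"ry":0,"rz":0}
    - {"gripper":-0.9,"dx":0,"dy":0,"dz":-2,"rx":0,"ry":0,"rz":0}

```text
t: 20.4
eef_pos: [0.4605, -0.3235, 0.0094]
ee_rot: [0.0, 1.0, -0.013, 0.0]
contact_force: [0.7, -0.6, -0.9]
finger_gap: 0.0137
grip_force: 39.1
```

Request:
step_arm:
  commands:
    - {"gripper":-0.9,"dx":0,"dy":0,"dz":-0.5,"rx":0,"ry":0,"rz":0}
    - {"gripper":-0.9,"dx":0,"dy":0,"dz":-1,"rx":0,"ry":0,"rz":0}
    - {"gripper":-0.9,"dx":0,"dy":0,"dz":-1,"rx":0,"ry":0,"rz":0}

```text
t: 20.7
eef_pos: [0.4605, -0.3236, 0.0089]
ee_rot: [0.0, 1.0, -0.013, 0.0]
contact_force: [-1.8, 1.0, 5.7]
finger_gap: 0.014
grip_force: 39.8
```

Request:
step_arm:
  commands:
    - {"gripper":-0.6,"dx":0,"dy":0,"dz":0,"rx":0,"ry":0,"rz":0}
    - {"gripper":-0.4,"dx":0,"dy":0,"dz":0,"rx":0,"ry":0,"rz":0}
    - {"gripper":-0.3,"dx":0,"dy":0,"dz":0,"rx":0,"ry":0,"rz":0}
    - {"gripper":-0.3,"dx":0,"dy":0,"dz":0,"rx":0,"ry":0,"rz":0}

```text
t: 21.1
eef_pos: [0.4603, -0.3234, 0.0082]
ee_rot: [-0.0, 1.0, -0.013, -0.0]
contact_force: [-0.0, -0.8, -0.1]
finger_gap: 0.03
grip_force: 0.0
```

Request:
step_arm:
  commands:
    - {"gripper":-0.3,"dx":0,"dy":0,"dz":10,"rx":0,"ry":0,"rz":0}
    - {"gripper":-0.3,"dx":0,"dy":0,"dz":30,"rx":0,"ry":0,"rz":0}
    - {"gripper":-0.3,"dx":0,"dy":0,"dz":65,"rx":0,"ry":0,"rz":0}
    - {"gripper":0.2,"dx":0,"dy":0,"dz":100,"rx":0,"ry":0,"rz":8}
    - {"gripper":0.5,"dx":0,"dy":15,"dz":120,"rx":0,"ry":0,"rz":16}

```text
t: 21.6
eef_pos: [0.461, -0.3109, 0.132]
ee_rot: [0.002, 0.992, 0.128, 0.001]
contact_force: [0.9, -1.0, 0.5]
finger_gap: 0.0584
grip_force: 0.0
```

Request:
step_arm:
  commands:
    - {"gripper":0.8,"dx":0,"dy":18,"dz":0,"rx":0,"ry":0,"rz":8}
    - {"gripper":0.8,"dx":0,"dy":36,"dz":0,"rx":0,"ry":0,"rz":16}
    - {"gripper":0.8,"dx":0,"dy":54,"dz":0,"rx":0,"ry":0,"rz":24}
    - {"gripper":0.8,"dx":0,"dy":72,"dz":0,"rx":0,"ry":0,"rz":32}
    - {"gripper":0.8,"dx":0,"dy":90,"dz":0,"rx":0,"ry":0,"rz":40}

```text
t: 22.1
eef_pos: [0.4604, -0.2178, 0.1291]
ee_rot: [0.0, 0.888, 0.461, 0.0]
contact_force: [-0.3, 0.1, 0.0]
finger_gap: 0.0769
grip_force: 0.0
```

```bash
python3 - <<'E'
from h import *
d=np.load('s0.npz')
for n,c,h in(('tall',(.449,-.145),.062),('short',(.4445,.141),.04)):
  for k in 'ts':
    W=d[k+'w'];m=(np.hypot(W[...,0]-c[0],W[...,1]-c[1])<.045)&(W[...,2]>h-.008)&(d[k+'p'][...,0]>d[k+'p'][...,2]+25)
    p=(W[m][:,:2]*1e3).astype(np.float32)
    print(n,k,m.sum(),np.round(cv2.minEnclosingCircle(p),1) if 0 else cv2.minEnclosingCircle(p),cv2.fitEllipse(cv2.convexHull(p)),np.percentile(W[m][:,2],[5,95]))
b=snap('side');a=snap('top')
s=np.hstack([cv2.resize(b['pixels'][80:220,310:460],(390,364)),cv2.resize(a['pixels'][190:330,350:500],(390,364))])
cv2.imwrite('pics/g6.png',s[:,:,::-1])
q=r.state();print(q['eef_pos'],q['ee_rot'],q['finger_gap'])
E
```

```text
tall t 122 ((450.2248840332031, -142.00148010253906), 22.243078231811523) ((450.0682373046875, -141.70217895507812), (42.77122497558594, 43.70856475830078), 163.19882202148438) [0.05691963 0.0650771 ]
tall s 138 ((446.6080627441406, -145.0218505859375), 23.40903663635254) ((447.3686218261719, -144.69015502929688), (43.29668426513672, 46.408538818359375), 18.305757522583008) [0.05479879 0.06438428]
short t 156 ((444.1766052246094, 141.997314453125), 28.82016944885254) ((444.311767578125, 142.05706787109375), (56.070796966552734, 56.57935333251953), 91.56389617919922) [0.03470487 0.04293567]
short s 215 ((441.2974853515625, 139.3611297607422), 29.406696319580078) ((441.6524353027344, 139.65176391601562), (56.57552719116211, 58.25121307373047), 46.62428665161133) [0.03309567 0.04231721]
[ 0.46090155 -0.21577236  0.12916727] [6.58570938e-05 8.87320101e-01 4.61153915e-01 3.15731361e-04] 0.07684134003352534
```

View pics/g6.png

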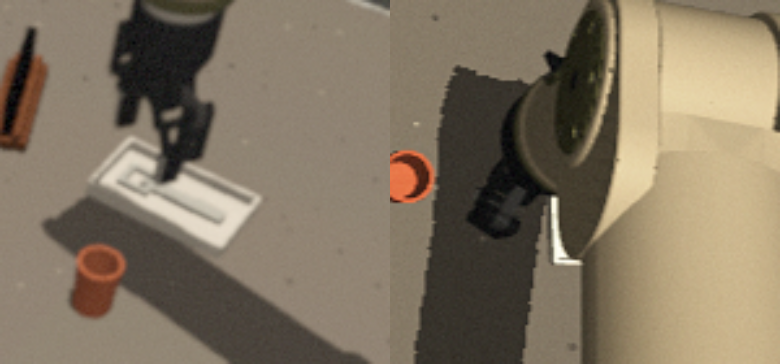

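The opener lies flat in the aluminium tray (side crop 175,200) and the tall cup is untouched (98,280). Next are the cups, tall one first, at about (449, -143).

Request:
step_arm:
  commands:
    - {"gripper":0.8,"dx":-3,"dy":18,"dz":0,"rx":0,"ry":0,"rz":8}
    - {"gripper":0.8,"dx":-6,"dy":36,"dz":0,"rx":0,"ry":0,"rz":16}
    - {"gripper":0.8,"dx":-9,"dy":54,"dz":0,"rx":0,"ry":0,"rz":24}
    - {"gripper":0.8,"dx":-12,"dy":70,"dz":0,"rx":0,"ry":0,"rz":31}
    - {"gripper":0.8,"dx":-12,"dy":75,"dz":0,"rx":0,"ry":0,"rz":35.5}

```text
t: 22.7
eef_pos: [0.4483, -0.1426, 0.1289]
ee_rot: [0.0, 0.706, 0.708, -0.0]
contact_force: [0.2, -0.1, -0.6]
finger_gap: 0.077
grip_force: 0.0
```

Request:
step_arm:
  commands:
    - {"gripper":0.8,"dx":0,"dy":0,"dz":-10,"rx":0,"ry":0,"rz":0}
    - {"gripper":0.8,"dx":0,"dy":0,"dz":-25,"rx":0,"ry":0,"rz":0}
    - {"gripper":0.8,"dx":0,"dy":0,"dz":-40,"rx":0,"ry":0,"rz":0}
    - {"gripper":0.8,"dx":0,"dy":0,"dz":-45,"rx":0,"ry":0,"rz":0}
    - {"gripper":0.8,"dx":0,"dy":0,"dz":-45,"rx":0,"ry":0,"rz":0}

```text
t: 23.2
eef_pos: [0.4478, -0.144, 0.0824]
ee_rot: [-0.001, 0.708, 0.706, -0.0]
contact_force: [0.5, 0.0, 0.6]
finger_gap: 0.0765
grip_force: 0.0
```

```bash
python3 - <<'E'
from h import *
b=snap('side');a=snap('top')
s=np.hstack([cv2.resize(b['pixels'][80:220,280:430],(390,364)),cv2.resize(a['pixels'][190:330,300:450],(390,364))])
cv2.imwrite('pics/g7.png',s[:,:,::-1])
q=r.state();print(q['eef_pos'],q['ee_rot'],q['finger_gap'])
E
```

```text
[ 0.44868294 -0.14383618  0.08359885] [9.35413544e-05 7.07663070e-01 7.06550036e-01 1.34148156e-04] 0.07688656728085684
```

View pics/g7.png

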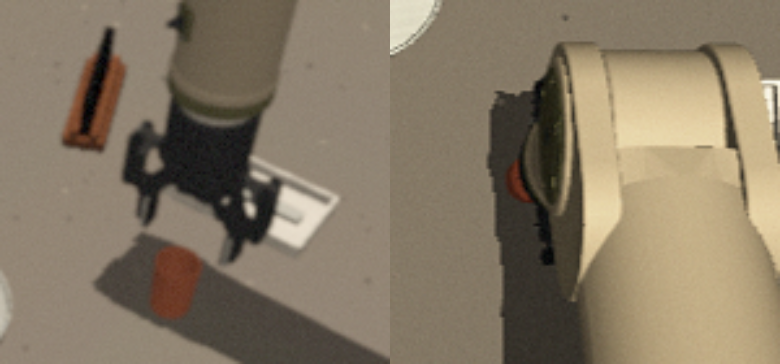

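The tall cup (side crop 175,282) sits below and between the open fingers, so I'm descending around it.

Request:
step_arm:
  commands:
    - {"gripper":0.8,"dx":0,"dy":0,"dz":-15,"rx":0,"ry":0,"rz":0}
    - {"gripper":0.8,"dx":0,"dy":0,"dz":-30,"rx":0,"ry":0,"rz":0}
    - {"gripper":0.8,"dx":0,"dy":0,"dz":-44,"rx":0,"ry":0,"rz":0}
    - {"gripper":0.8,"dx":0,"dy":0,"dz":-54,"rx":0,"ry":0,"rz":0}
    - {"gripper":0.8,"dx":0,"dy":0,"dz":-58,"rx":0,"ry":0,"rz":0}

```text
t: 23.8
eef_pos: [0.4477, -0.1432, 0.024]
ee_rot: [-0.001, 0.707, 0.707, -0.0]
contact_force: [-0.0, 0.5, -0.5]
finger_gap: 0.0769
grip_force: 0.0
```

Request:
step_arm:
  commands:
    - {"gripper":0.5,"dx":0,"dy":0,"dz":0,"rx":0,"ry":0,"rz":0}
    - {"gripper":0.25,"dx":0,"dy":0,"dz":0,"rx":0,"ry":0,"rz":0}
    - {"gripper":0.1,"dx":0,"dy":0,"dz":0,"rx":0,"ry":0,"rz":0}
    - {"gripper":-0.1,"dx":0,"dy":0,"dz":0,"rx":0,"ry":0,"rz":0}
    - {"gripper":-0.2,"dx":0,"dy":0,"dz":0,"rx":0,"ry":0,"rz":0}
  squeeze: 25

```text
t: 24.3
eef_pos: [0.4492, -0.1436, 0.026]
ee_rot: [0.001, 0.707, 0.707, 0.0]
contact_force: [1.2, 0.4, 3.1]
finger_gap: 0.0442
grip_force: 25.4
```

Request:
step_arm:
  commands:
    - {"gripper":-0.2,"dx":0,"dy":0,"dz":0,"rx":0,"ry":0,"rz":0}
    - {"gripper":-0.2,"dx":0,"dy":0,"dz":0,"rx":0,"ry":0,"rz":0}
    - {"gripper":-0.2,"dx":0,"dy":0,"dz":0,"rx":0,"ry":0,"rz":0}

```text
t: 24.6
eef_pos: [0.4492, -0.1436, 0.026]
ee_rot: [0.001, 0.707, 0.707, 0.0]
contact_force: [0.8, 0.3, 6.4]
finger_gap: 0.0445
grip_force: 25.4
```

Request:
step_arm:
  commands:
    - {"gripper":-0.2,"dx":0,"dy":0,"dz":6,"rx":0,"ry":0,"rz":0}
    - {"gripper":-0.2,"dx":0,"dy":0,"dz":18,"rx":0,"ry":0,"rz":0}
    - {"gripper":-0.2,"dx":0,"dy":0,"dz":34,"rx":0,"ry":0,"rz":0}
    - {"gripper":-0.2,"dx":4,"dy":2,"dz":46,"rx":0,"ry":0,"rz":0}
    - {"gripper":-0.2,"dx":14,"dy":8,"dz":50,"rx":0,"ry":0,"rz":0}

```text
t: 25.1
eef_pos: [0.463, -0.1363, 0.0769]
ee_rot: [0.001, 0.708, 0.707, -0.0]
contact_force: [1.2, -0.4, -0.2]
finger_gap: 0.0445
grip_force: 25.6
```

Request:
step_arm:
  commands:
    - {"gripper":-0.2,"dx":18,"dy":10,"dz":0,"rx":0,"ry":0,"rz":0}
    - {"gripper":-0.2,"dx":39,"dy":22,"dz":0,"rx":0,"ry":0,"rz":0}
    - {"gripper":-0.2,"dx":63,"dy":36,"dz":0,"rx":0,"ry":0,"rz":0}
    - {"gripper":-0.2,"dx":87,"dy":50,"dz":0,"rx":0,"ry":0,"rz":0}
    - {"gripper":-0.2,"dx":111,"dy":64,"dz":0,"rx":0,"ry":0,"rz":0}

```text
t: 25.6
eef_pos: [0.5747, -0.0702, 0.0749]
ee_rot: [-0.0, 0.707, 0.707, -0.0]
contact_force: [0.3, 0.5, -0.2]
finger_gap: 0.0441
grip_force: 25.6
```

Request:
step_arm:
  commands:
    - {"gripper":-0.2,"dx":22,"dy":13,"dz":0,"rx":0,"ry":0,"rz":0}
    - {"gripper":-0.2,"dx":42,"dy":24,"dz":0,"rx":0,"ry":0,"rz":0}
    - {"gripper":-0.2,"dx":57,"dy":33,"dz":0,"rx":0,"ry":0,"rz":0}
    - {"gripper":-0.2,"dx":64,"dy":37,"dz":0,"rx":0,"ry":0,"rz":0}
    - {"gripper":-0.2,"dx":66,"dy":38,"dz":0,"rx":0,"ry":0,"rz":0}

```text
t: 26.1
eef_pos: [0.6398, -0.0321, 0.0748]
ee_rot: [-0.001, 0.707, 0.708, 0.0]
contact_force: [-0.8, 0.3, -1.1]
finger_gap: 0.0441
grip_force: 25.7
```

Request:
step_arm:
  commands:
    - {"gripper":-0.2,"dx":0,"dy":0,"dz":-8,"rx":0,"ry":0,"rz":0}
    - {"gripper":-0.2,"dx":0,"dy":0,"dz":-20,"rx":0,"ry":0,"rz":0}
    - {"gripper":-0.2,"dx":0,"dy":0,"dz":-28,"rx":0,"ry":0,"rz":0}
    - {"gripper":-0.2,"dx":0,"dy":0,"dz":-30,"rx":0,"ry":0,"rz":0}
    - {"gripper":-0.2,"dx":0,"dy":0,"dz":-30,"rx":0,"ry":0,"rz":0}

```text
t: 26.6
eef_pos: [0.6387, -0.0339, 0.0445]
ee_rot: [-0.0, 0.707, 0.707, -0.0]
contact_force: [0.8, -1.1, -1.6]
finger_gap: 0.0438
grip_force: 25.7
```

```bash
python3 - <<'E'
from h import *
b=snap('side');a=snap('top')
s=np.hstack([cv2.resize(b['pixels'][110:250,180:330],(390,364)),cv2.resize(a['pixels'][110:250,220:370],(390,364))])
cv2.imwrite('pics/g8.png',s[:,:,::-1])
q=r.state();print(q['eef_pos'],q['ee_rot'],q['finger_gap'])
for k,s in(('t',a),('s',b)):
    W=world(s);p=s['pixels'].astype(int);m=(np.hypot(W[...,0]-.64,W[...,1]+.034)<.05)&(p[...,0]>p[...,2]+40)&(p[...,0]>p[...,1]*1.5)
    print(k,m.sum(),W[m].mean(0),W[m].min(0),W[m].max(0))
E
```

```text
[ 0.6394993  -0.03364025  0.04555615] [1.06127311e-04 7.07107617e-01 7.07105926e-01 1.28840858e-04] 0.04414491673548868
t 9 [ 0.62732885 -0.01519804  0.0701625 ] [ 0.62390772 -0.01935748  0.03753597] [ 0.63105465 -0.0119479   0.08220807]
s 308 [ 0.63640981 -0.02664393  0.0582756 ] [ 0.6150857  -0.05321383  0.01993261] [ 0.65955879 -0.01236275  0.0836754 ]
```

View pics/g8.png

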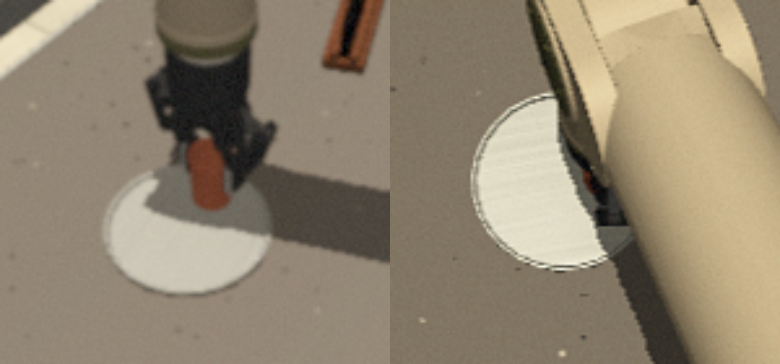

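The side crop shows the tall cup upright over the right part of the drinks tray, well inside its rim. Lowering it the last 15 mm.

Request:
step_arm:
  commands:
    - {"gripper":-0.2,"dx":0,"dy":0,"dz":-5,"rx":0,"ry":0,"rz":0}
    - {"gripper":-0.2,"dx":0,"dy":0,"dz":-9,"rx":0,"ry":0,"rz":0}
    - {"gripper":-0.2,"dx":0,"dy":0,"dz":-12,"rx":0,"ry":0,"rz":0}
    - {"gripper":-0.2,"dx":0,"dy":0,"dz":-13.5,"rx":0,"ry":0,"rz":0}
    - {"gripper":-0.2,"dx":0,"dy":0,"dz":-14,"rx":0,"ry":0,"rz":0}

```text
t: 27.2
eef_pos: [0.6392, -0.0334, 0.031]
ee_rot: [-0.0, 0.707, 0.707, -0.0]
contact_force: [-0.6, 0.2, -0.6]
finger_gap: 0.0443
grip_force: 25.7
```

Request:
step_arm:
  commands:
    - {"gripper":-0.2,"dx":0,"dy":0,"dz":-0.5,"rx":0,"ry":0,"rz":0}
    - {"gripper":-0.2,"dx":0,"dy":0,"dz":-1,"rx":0,"ry":0,"rz":0}
    - {"gripper":-0.2,"dx":0,"dy":0,"dz":-1.5,"rx":0,"ry":0,"rz":0}
    - {"gripper":-0.2,"dx":0,"dy":0,"dz":-1.5,"rx":0,"ry":0,"rz":0}
    - {"gripper":-0.2,"dx":0,"dy":0,"dz":-1.5,"rx":0,"ry":0,"rz":0}

```text
t: 27.7
eef_pos: [0.6395, -0.0334, 0.0301]
ee_rot: [0.0, 0.707, 0.707, 0.0]
contact_force: [-1.9, 0.9, 2.9]
finger_gap: 0.0444
grip_force: 25.6
```

Request:
step_arm:
  commands:
    - {"gripper":0.1,"dx":0,"dy":0,"dz":0,"rx":0,"ry":0,"rz":0}
    - {"gripper":0.2,"dx":0,"dy":0,"dz":0,"rx":0,"ry":0,"rz":0}
    - {"gripper":0.35,"dx":0,"dy":0,"dz":0,"rx":0,"ry":0,"rz":0}
    - {"gripper":0.5,"dx":0,"dy":0,"dz":0,"rx":0,"ry":0,"rz":0}
    - {"gripper":0.5,"dx":0,"dy":0,"dz":0,"rx":0,"ry":0,"rz":0}

```text
t: 28.2
eef_pos: [0.6394, -0.0335, 0.0297]
ee_rot: [-0.0, 0.707, 0.707, -0.0]
contact_force: [0.3, 0.1, -0.2]
finger_gap: 0.0641
grip_force: 0.0
```

Request:
step_arm:
  commands:
    - {"gripper":0.5,"dx":0,"dy":0,"dz":10,"rx":0,"ry":0,"rz":0}
    - {"gripper":0.5,"dx":0,"dy":0,"dz":30,"rx":0,"ry":0,"rz":0}
    - {"gripper":0.5,"dx":0,"dy":0,"dz":55,"rx":0,"ry":0,"rz":0}
    - {"gripper":0.5,"dx":0,"dy":0,"dz":80,"rx":0,"ry":0,"rz":0}
    - {"gripper":0.7,"dx":-5,"dy":4,"dz":95,"rx":0,"ry":0,"rz":0}

```text
t: 28.7
eef_pos: [0.6355, -0.0298, 0.1276]
ee_rot: [0.001, 0.707, 0.707, 0.001]
contact_force: [0.0, 0.6, 0.1]
finger_gap: 0.0726
grip_force: 0.0
```

Request:
step_arm:
  commands:
    - {"gripper":0.95,"dx":-20,"dy":18,"dz":0,"rx":0,"ry":0,"rz":0}
    - {"gripper":0.95,"dx":-45,"dy":40,"dz":0,"rx":0,"ry":0,"rz":0}
    - {"gripper":0.95,"dx":-70,"dy":62,"dz":0,"rx":0,"ry":0,"rz":0}
    - {"gripper":0.95,"dx":-95,"dy":84,"dz":0,"rx":0,"ry":0,"rz":0}
    - {"gripper":0.95,"dx":-120,"dy":106,"dz":0,"rx":0,"ry":0,"rz":0}

```text
t: 29.2
eef_pos: [0.5128, 0.0776, 0.1249]
ee_rot: [0.0, 0.707, 0.707, -0.0]
contact_force: [-0.6, -0.1, 0.8]
finger_gap: 0.0835
grip_force: 0.0
```

Request:
step_arm:
  commands:
    - {"gripper":0.95,"dx":-25,"dy":22,"dz":0,"rx":0,"ry":0,"rz":0}
    - {"gripper":0.95,"dx":-50,"dy":45,"dz":0,"rx":0,"ry":0,"rz":0}
    - {"gripper":0.95,"dx":-65,"dy":58,"dz":-15,"rx":0,"ry":0,"rz":0}
    - {"gripper":0.95,"dx":-71.5,"dy":64,"dz":-35,"rx":0,"ry":0,"rz":0}
    - {"gripper":0.95,"dx":-71.5,"dy":64,"dz":-55,"rx":0,"ry":0,"rz":0}

```text
t: 29.7
eef_pos: [0.4415, 0.1418, 0.0697]
ee_rot: [0.001, 0.706, 0.708, 0.0]
contact_force: [0.5, -1.0, 0.2]
finger_gap: 0.0834
grip_force: 0.0
```

Request:
step_arm:
  commands:
    - {"gripper":0.95,"dx":0,"dy":0,"dz":0,"rx":0,"ry":0,"rz":0}
    - {"gripper":0.95,"dx":0,"dy":0,"dz":0,"rx":0,"ry":0,"rz":0}

```text
t: 29.9
eef_pos: [0.4426, 0.1407, 0.0701]
ee_rot: [-0.0, 0.707, 0.707, -0.0]
contact_force: [-0.2, 0.1, 0.7]
finger_gap: 0.0832
grip_force: 0.0
```

```bash
python3 - <<'E'
from h import *
b=snap('side');a=snap('top')
s=np.hstack([cv2.resize(b['pixels'][170:310,200:350],(390,364)),cv2.resize(a['pixels'][110:250,220:370],(390,364))])
cv2.imwrite('pics/g9.png',s[:,:,::-1])
q=r.state();print(q['eef_pos'],q['ee_rot'],q['finger_gap'])
for k,s in(('t',a),('s',b)):
    W=world(s);p=s['pixels'].astype(int);m=(np.hypot(W[...,0]-.64,W[...,1]+.034)<.05)&(p[...,0]>p[...,2]+25)&(W[...,2]>.058)
    print(k,m.sum(),cv2.minEnclosingCircle((W[m][:,:2]*1e3).astype(np.float32)),W[m].max(0))
E
```

```text
[0.4435688  0.1407246  0.07081612] [3.15764224e-04 7.07127665e-01 7.07085577e-01 5.93197660e-04] 0.08360076763268486
t 129 ((640.03662109375, -31.278118133544922), 22.349626541137695) [ 0.66162129 -0.01003529  0.07122676]
s 84 ((637.9879150390625, -33.52424621582031), 22.89226531982422) [ 0.6599897  -0.01146483  0.0691744 ]
```

View pics/g9.png

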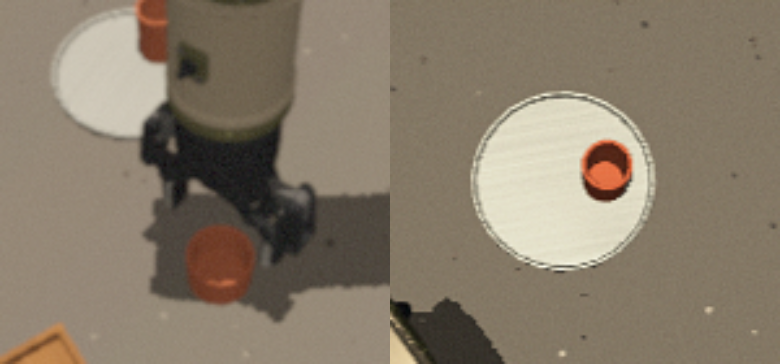

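The tall cup stands upright inside the rim (top crop 607,170). The short cup (side crop 220,265) sits below and between the fingers.

Request:
step_arm:
  commands:
    - {"gripper":0.95,"dx":0,"dy":0,"dz":-15,"rx":0,"ry":0,"rz":0}
    - {"gripper":0.95,"dx":0,"dy":0,"dz":-32,"rx":0,"ry":0,"rz":0}
    - {"gripper":0.95,"dx":0,"dy":0,"dz":-48,"rx":0,"ry":0,"rz":0}
    - {"gripper":0.95,"dx":0,"dy":0,"dz":-60,"rx":0,"ry":0,"rz":0}
    - {"gripper":0.95,"dx":0,"dy":0,"dz":-65,"rx":0,"ry":0,"rz":0}

```text
t: 30.5
eef_pos: [0.4422, 0.1403, 0.0035]
ee_rot: [-0.001, 0.707, 0.707, -0.001]
contact_force: [-0.3, 0.2, -0.4]
finger_gap: 0.0834
grip_force: 0.0
```

Request:
step_arm:
  commands:
    - {"gripper":0.8,"dx":0,"dy":0,"dz":0,"rx":0,"ry":0,"rz":0}
    - {"gripper":0.6,"dx":0,"dy":0,"dz":0,"rx":0,"ry":0,"rz":0}
    - {"gripper":0.4,"dx":0,"dy":0,"dz":0,"rx":0,"ry":0,"rz":0}
    - {"gripper":0.2,"dx":0,"dy":0,"dz":0,"rx":0,"ry":0,"rz":0}
    - {"gripper":0.1,"dx":0,"dy":0,"dz":0,"rx":0,"ry":0,"rz":0}
  squeeze: 25

```text
t: 31.0
eef_pos: [0.4435, 0.1407, 0.0057]
ee_rot: [0.001, 0.707, 0.707, 0.001]
contact_force: [-3.0, -0.5, 6.3]
finger_gap: 0.0566
grip_force: 25.4
```

Request:
step_arm:
  commands:
    - {"gripper":0.1,"dx":0,"dy":0,"dz":0,"rx":0,"ry":0,"rz":0}
    - {"gripper":0.1,"dx":0,"dy":0,"dz":0,"rx":0,"ry":0,"rz":0}
    - {"gripper":0.1,"dx":0,"dy":0,"dz":0,"rx":0,"ry":0,"rz":0}

```text
t: 31.3
eef_pos: [0.4435, 0.1407, 0.0057]
ee_rot: [0.001, 0.707, 0.707, 0.001]
contact_force: [-1.6, -0.2, 5.2]
finger_gap: 0.0567
grip_force: 25.4
```

Request:
step_arm:
  commands:
    - {"gripper":0.1,"dx":0,"dy":0,"dz":6,"rx":0,"ry":0,"rz":0}
    - {"gripper":0.1,"dx":0,"dy":0,"dz":18,"rx":0,"ry":0,"rz":0}
    - {"gripper":0.1,"dx":0,"dy":0,"dz":34,"rx":0,"ry":0,"rz":0}
    - {"gripper":0.1,"dx":4,"dy":-2,"dz":46,"rx":0,"ry":0,"rz":0}
    - {"gripper":0.1,"dx":14,"dy":-7,"dz":50,"rx":0,"ry":0,"rz":0}

```text
t: 31.8
eef_pos: [0.4579, 0.1339, 0.0567]
ee_rot: [0.001, 0.707, 0.708, 0.001]
contact_force: [0.8, -0.6, -0.3]
finger_gap: 0.0562
grip_force: 26.9
```

Request:
step_arm:
  commands:
    - {"gripper":0.1,"dx":18,"dy":-10,"dz":0,"rx":0,"ry":0,"rz":0}
    - {"gripper":0.1,"dx":39,"dy":-20,"dz":0,"rx":0,"ry":0,"rz":0}
    - {"gripper":0.1,"dx":63,"dy":-33,"dz":0,"rx":0,"ry":0,"rz":0}
    - {"gripper":0.1,"dx":87,"dy":-46,"dz":0,"rx":0,"ry":0,"rz":0}
    - {"gripper":0.1,"dx":111,"dy":-58,"dz":0,"rx":0,"ry":0,"rz":0}

```text
t: 32.3
eef_pos: [0.5694, 0.0735, 0.0544]
ee_rot: [0.0, 0.708, 0.707, -0.0]
contact_force: [-0.3, 0.5, 0.0]
finger_gap: 0.0564
grip_force: 26.9
```

Request:
step_arm:
  commands:
    - {"gripper":0.1,"dx":24,"dy":-12,"dz":0,"rx":0,"ry":0,"rz":0}
    - {"gripper":0.1,"dx":45,"dy":-23,"dz":0,"rx":0,"ry":0,"rz":0}
    - {"gripper":0.1,"dx":60,"dy":-30,"dz":0,"rx":0,"ry":0,"rz":0}
    - {"gripper":0.1,"dx":69,"dy":-35,"dz":0,"rx":0,"ry":0,"rz":0}
    - {"gripper":0.1,"dx":72,"dy":-37,"dz":0,"rx":0,"ry":0,"rz":0}

```text
t: 32.8
eef_pos: [0.6406, 0.0372, 0.0542]
ee_rot: [-0.0, 0.708, 0.707, -0.0]
contact_force: [0.3, -0.9, -1.0]
finger_gap: 0.0564
grip_force: 26.9
```

Request:
step_arm:
  commands:
    - {"gripper":0.1,"dx":0,"dy":0,"dz":-8,"rx":0,"ry":0,"rz":0}
    - {"gripper":0.1,"dx":0,"dy":0,"dz":-20,"rx":0,"ry":0,"rz":0}
    - {"gripper":0.1,"dx":0,"dy":0,"dz":-28,"rx":0,"ry":0,"rz":0}
    - {"gripper":0.1,"dx":0,"dy":0,"dz":-30,"rx":0,"ry":0,"rz":0}
    - {"gripper":0.1,"dx":0,"dy":0,"dz":-30,"rx":0,"ry":0,"rz":0}

```text
t: 33.3
eef_pos: [0.6392, 0.0387, 0.0241]
ee_rot: [-0.0, 0.707, 0.707, -0.0]
contact_force: [-0.4, 0.0, -0.7]
finger_gap: 0.0562
grip_force: 26.9
```

```bash
python3 - <<'E'
from h import *
b=snap('side');a=snap('top')
s=np.hstack([cv2.resize(b['pixels'][110:250,180:330],(390,364)),cv2.resize(a['pixels'][110:250,220:370],(390,364))])
cv2.imwrite('pics/g10.png',s[:,:,::-1])
q=r.state();print(q['eef_pos'],q['ee_rot'],q['finger_gap'])
E
```

```text
[0.63996832 0.03872345 0.02505747] [5.80985800e-05 7.06935537e-01 7.07277966e-01 1.47548482e-04] 0.05637322190150594
```

View pics/g10.png

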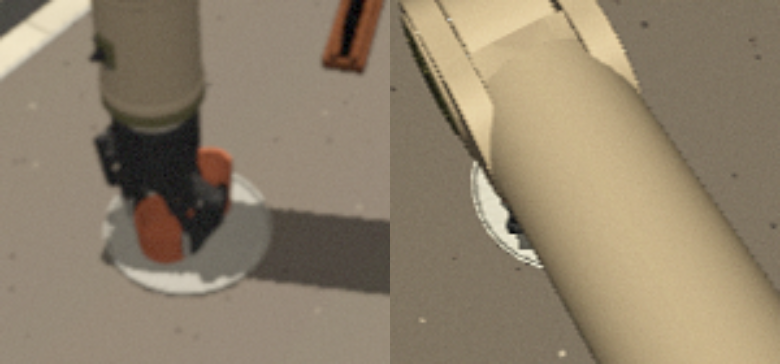

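The short cup is held upright over the left part of the tray beside the tall one, and both are inside the rim. Lowering it.

Request:
step_arm:
  commands:
    - {"gripper":0.1,"dx":0,"dy":0,"dz":-5,"rx":0,"ry":0,"rz":0}
    - {"gripper":0.1,"dx":0,"dy":0,"dz":-9,"rx":0,"ry":0,"rz":0}
    - {"gripper":0.1,"dx":0,"dy":0,"dz":-12,"rx":0,"ry":0,"rz":0}
    - {"gripper":0.1,"dx":0,"dy":0,"dz":-13,"rx":0,"ry":0,"rz":0}
    - {"gripper":0.1,"dx":0,"dy":0,"dz":-13.5,"rx":0,"ry":0,"rz":0}

```text
t: 33.9
eef_pos: [0.6398, 0.0385, 0.0111]
ee_rot: [-0.0, 0.707, 0.707, -0.0]
contact_force: [-0.1, 0.7, -0.5]
finger_gap: 0.056
grip_force: 26.9
```

Request:
step_arm:
  commands:
    - {"gripper":0.1,"dx":0,"dy":0,"dz":-0.5,"rx":0,"ry":0,"rz":0}
    - {"gripper":0.1,"dx":0,"dy":0,"dz":-1,"rx":0,"ry":0,"rz":0}
    - {"gripper":0.1,"dx":0,"dy":0,"dz":-1.5,"rx":0,"ry":0,"rz":0}
    - {"gripper":0.1,"dx":0,"dy":0,"dz":-1.5,"rx":0,"ry":0,"rz":0}
    - {"gripper":0.1,"dx":0,"dy":0,"dz":-1.5,"rx":0,"ry":0,"rz":0}

```text
t: 34.4
eef_pos: [0.64, 0.0386, 0.0099]
ee_rot: [0.0, 0.707, 0.707, 0.0]
contact_force: [-0.4, -0.3, -0.0]
finger_gap: 0.0567
grip_force: 26.9
```

Request:
step_arm:
  commands:
    - {"gripper":0.1,"dx":0,"dy":0,"dz":-0.5,"rx":0,"ry":0,"rz":0}
    - {"gripper":0.1,"dx":0,"dy":0,"dz":-1,"rx":0,"ry":0,"rz":0}
    - {"gripper":0.1,"dx":0,"dy":0,"dz":-1,"rx":0,"ry":0,"rz":0}

```text
t: 34.7
eef_pos: [0.64, 0.0386, 0.0098]
ee_rot: [0.0, 0.707, 0.707, 0.0]
contact_force: [-4.2, -1.5, 8.6]
finger_gap: 0.056
grip_force: 27.4
```

Request:
step_arm:
  commands:
    - {"gripper":0.4,"dx":0,"dy":0,"dz":0,"rx":0,"ry":0,"rz":0}
    - {"gripper":0.5,"dx":0,"dy":0,"dz":0,"rx":0,"ry":0,"rz":0}
    - {"gripper":0.65,"dx":0,"dy":0,"dz":0,"rx":0,"ry":0,"rz":0}
    - {"gripper":0.75,"dx":0,"dy":0,"dz":0,"rx":0,"ry":0,"rz":0}
    - {"gripper":0.75,"dx":0,"dy":0,"dz":0,"rx":0,"ry":0,"rz":0}

```text
t: 35.2
eef_pos: [0.6398, 0.0385, 0.0086]
ee_rot: [-0.0, 0.707, 0.707, -0.0]
contact_force: [0.8, 0.9, 1.0]
finger_gap: 0.0747
grip_force: 0.0
```

Request:
step_arm:
  commands:
    - {"gripper":0.75,"dx":0,"dy":0,"dz":10,"rx":0,"ry":0,"rz":0}
    - {"gripper":0.75,"dx":0,"dy":0,"dz":30,"rx":0,"ry":0,"rz":0}
    - {"gripper":0.75,"dx":0,"dy":0,"dz":60,"rx":0,"ry":0,"rz":0}
    - {"gripper":0.75,"dx":0,"dy":0,"dz":100,"rx":0,"ry":0,"rz":0}
    - {"gripper":0.75,"dx":0,"dy":0,"dz":140,"rx":0,"ry":0,"rz":0}

```text
t: 35.7
eef_pos: [0.6395, 0.0387, 0.1507]
ee_rot: [-0.0, 0.707, 0.707, 0.0]
contact_force: [0.1, -0.8, 0.2]
finger_gap: 0.0747
grip_force: 0.0
```

Request:
step_arm:
  commands:
    - {"gripper":0.75,"dx":-35,"dy":10,"dz":15,"rx":0,"ry":0,"rz":0}
    - {"gripper":0.75,"dx":-70,"dy":35,"dz":30,"rx":0,"ry":0,"rz":0}
    - {"gripper":0.75,"dx":-105,"dy":65,"dz":40,"rx":0,"ry":0,"rz":0}
    - {"gripper":0.75,"dx":-135,"dy":95,"dz":40,"rx":0,"ry":0,"rz":0}
    - {"gripper":0.75,"dx":-150,"dy":120,"dz":40,"rx":0,"ry":0,"rz":0}

```text
t: 36.2
eef_pos: [0.4875, 0.1607, 0.1902]
ee_rot: [0.001, 0.706, 0.708, 0.0]
contact_force: [0.2, -0.4, -0.0]
finger_gap: 0.0746
grip_force: 0.0
```

```bash
python3 - <<'E'
from h import *
b=snap('side');a=snap('top')
s=np.hstack([cv2.resize(b['pixels'],(400,300)),cv2.resize(a['pixels'],(400,300))])
c=np.hstack([cv2.resize(b['pixels'][130:250,200:360],(400,300)),cv2.resize(a['pixels'][120:240,220:380],(400,300))])
cv2.imwrite('pics/g11.png',np.vstack([s,c])[:,:,::-1])
q=r.state();print(q['eef_pos'],q['finger_gap'])
import m
for n,(u,v),R in(('bowl',(120,170),.065),('stand',(440,162),.09)):
    c=np.nanmedian(m.d['tw'][v-2:v+3,u-2:u+3].reshape(-1,3),0)
    print('now',n,[m.meas(x['pixels'],world(x),c,R)[0] for x in(a,b)])
E
```

```text
[0.48718884 0.16329228 0.19039824] 0.07491577407913863
one t [635.9, 180.2, 52.9, 26.2, 162.3] z tab,med,p95 mm [0.5, 11.9, 15.4] mean [634.0, 179.5]
one s [636.3, 177.5, 60.7, 26.0, 159.9] z tab,med,p95 mm [0.8, 12.3, 14.9] mean [630.2, 180.4]
six t [444.0, 0.8, 52.0, 26.9, 71.7] z tab,med,p95 mm [0.4, 12.1, 15.5] mean [443.4, 1.0]
six s [443.1, -2.7, 53.8, 32.2, 71.1] z tab,med,p95 mm [1.1, 12.5, 15.6] mean [439.9, 2.2]
opener t [644.8, -175.3, 122.1, 37.6, 153.5] z tab,med,p95 mm [0.4, 7.9, 11.6] mean [650.0, -177.0]
opener s [644.4, -176.2, 122.2, 34.8, 151.6] z tab,med,p95 mm [0.9, 8.6, 10.8] mean [647.2, -178.4]
short t [445.1, 141.2, 58.1, 55.7, 133.8] z tab,med,p95 mm [0.5, 8.1, 41.5] mean [445.5, 142.1]
short s [441.6, 140.0, 57.5, 56.6, 138.5] z tab,med,p95 mm [1.1, 20.1, 41.6] mean [443.0, 138.8]
tall t [452.2, -147.3, 54.5, 46.3, 88.5] z tab,med,p95 mm [0.3, 24.9, 63.9] mean [451.4, -144.3]
tall s [457.7, -146.7, 65.3, 45.9, 166.7] z tab,med,p95 mm [1.3, 43.0, 63.3] mean [446.7, -139.9]
box t [465.5, 338.9, 162.7, 112.8, 158.5] z tab,med,p95 mm [0.4, 7.2, 19.4] mean [464.
[... 346 characters left out ...]
] z tab,med,p95 mm [0.4, 4.7, 9.9] mean [640.9, 4.9]
dtray s [639.5, 3.8, 166.7, 166.4, 36.5] z tab,med,p95 mm [0.9, 5.2, 10.2] mean [638.5, 3.6]
bowl t [660.9, 379.3, 90.6, 85.1, 109.7] z tab,med,p95 mm [0.6, 72.2, 81.1] mean [656.2, 371.2]
bowl s [657.7, 379.9, 86.5, 84.0, 22.6] z tab,med,p95 mm [0.7, 71.1, 80.4] mean [646.1, 383.3]
stand t [672.4, -351.9, 153.5, 53.6, 111.6] z tab,med,p95 mm [0.4, 25.5, 67.4] mean [666.9, -347.6]
stand s [667.6, -354.0, 154.8, 50.0, 111.6] z tab,med,p95 mm [1.0, 26.2, 67.5] mean [659.2, -338.4]
now bowl [[667.3, 381.4, 93.0, 73.8, 129.8], [657.9, 379.8, 85.8, 84.3, 23.3]]
now stand [[671.5, -350.7, 150.4, 53.9, 111.4], [668.8, -351.6, 151.3, 53.3, 111.3]]
```

View pics/g11.png

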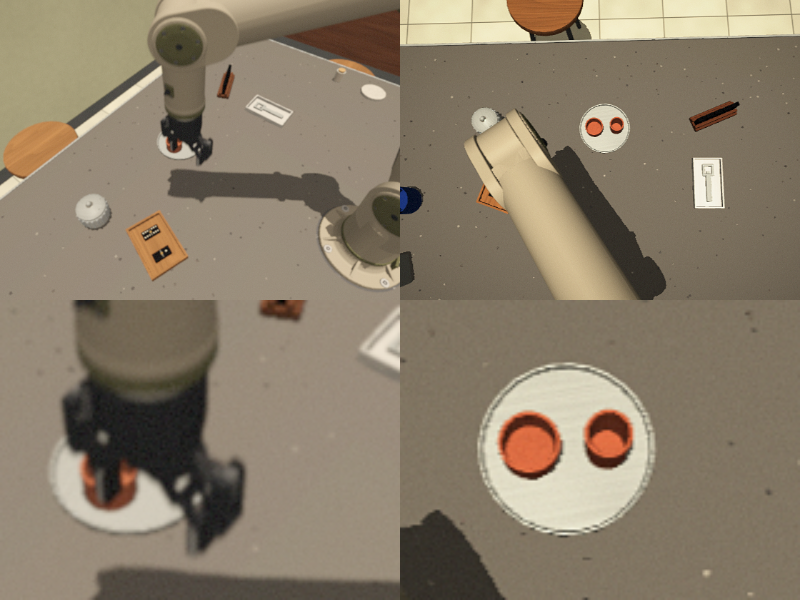

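Both cups stand upright inside the drinks tray's rim (crop 530,443 and 608,437). The opener lies flat in its tray (708,183), and both dominoes are face up in the box (150,233 and 162,254). The bowl and stand have not moved, and the gripper is clear of everything.

```bash
python3 -c "
from rig import r
print(r.close_job())"
```

```text
the job is handed in; nothing more can be done
None
```

The job is handed in at about 36 s: both dominoes are face up in the box, the opener is flat in its tray, both cups are upright on the drinks tray, and the stand and bowl are undisturbed.

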